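# Reload the carving jig

### The arm

A 6-joint arm with a two-finger parallel gripper is mounted at the origin on the work surface. World frame = base frame: x ahead of the robot, y to its left, z up, the work surface at z = 0. Lengths are in m, angles in degrees, forces in N, time in s.
With the tool pointing down it reaches from about 0.25 to 0.775 m from the base axis. Payload 8.9 kg.
Tool frame: the origin (TCP) lies on the centre line of the jaws, within the pads' length; the fingertips stand 11 mm ahead of it and the grasp point (between the pads) lies 8 mm behind it (manip.nose_length is the distance from the TCP to the fingertips, in m); z points along the fingers, y is the line along which they close (so a half turn about z gives the same grasp; the last joint's range is limited). The gripper opens to 85 mm and grips with 20 to 120 N. Pads are 22 mm wide; open, the fingers measure 114 mm over their backs; the gripper's body (76 mm by 85 mm) begins 54 mm behind the grasp point. The pads swing forward as they close: fully open they stand 13 mm farther back than shut.
Start: joints at [58.081, 16.656, -8.789, 64.555, 0, 82.019], TCP at [0.213, 0.48, 0.242] pointing down, gripper open.
Joint ranges: [-144.48, 144.48], [-52.06, 99.96], [-74.48, 78.29], [-112.23, 115.85], [-86.99, 84.42], [-180, 180]. Speed limits (degrees/s): [127.2, 127.2, 159.86, 180, 180, 180].

### API

Orientations are given as a 3x3 rotation matrix whose columns are the frame's x, y, z axes.
In Python, from plant import manip, optics, hand_in, nets gives the robot as it stands.
- The arm moves only by the tool jog_arm, never from a script. Its argument "targets" is text: rows parted by semicolons, each of 6 numbers parted by spaces: the shift along the tool's x, y, z in mm, then the turn, a rotation vector about the tool's x, y, z in rad. A call has 1 to 8 rows; each row shifts and turns the commanded pose from where the row before left it, along the tool's axes as they then stand; what a row does not reach is not made up. A row lasts 1/8 s, in which the tool goes at most 62.5 mm and 10.7 degrees, less where a joint would pass 70% of its speed; a pose out of reach is approached as far as the arm can. A call is refused whole if a number of a shift passes 62.5 or a number of a turn 0.188, either way. A call with a gripper value outside its range is refused whole. "fingers" is the opening, from 0 (shut) to 1 (fully open), set as the call begins (left out, the last holds). The fingers move at their own pace and stop on an object; "newtons" is the grip in N (left out, the last holds). Time passes only in rows, so rows that do not move let the fingers close. It gives the time, the measured TCP pose, the force, the opening and the grip force at its end, in the units of the state.
- manip.read_state(): the state, without advancing time (a new reading comes with each control period).
- optics.read_camera(name): name is "side" or "top"; returns a dict with "pixels" (420x560x3 uint8, red, green, blue), "K" (3x3 intrinsics, pixels), "rvec" (rotation vector, rad) and "tvec" (3), from world to camera coordinates, as OpenCV has them. Camera axes: x right, y down, z forward; pixel columns grow to the right and rows downward; lengths in m; the calibration is good to about 2 mm. A picture is of the moment at which its call begins. There is no depth.
- hand_in(): hands the job in; it is judged then, once.
Trained networks look in a picture, given as the dict that the camera call returned (one of the last four; its "shot" number tells which), for a name from the list of things; names that differ only in an ending like _2 or _b are one class to them, and where a whole thing is asked for, a point or a joint stands for the part that bears it (a point fixed in the world has none). Each returns a list of dicts, best first, with "p" (0 to 1); they miss things now and then, are a little off and sometimes report something else, mostly with a low value. They report only what shows in the picture. A call takes as long as a camera call. They do not tell look-alikes from the thing itself.
- nets.look_for(label, picture): "point" ([x, y, z] in m, in world coordinates, good to about 4 mm: the middle of the surface that is visible of it).
The state is a dict: "time_s": time; "q": joint angles; "qvel": joint speeds; "joint_torque": joint torques, N m; "tool_pos": TCP position; "eef_rot": TCP orientation; "ft_force": force on the tool from outside, world axes, zero at the start; "wrist_torque": the same for the moment, N m; "width": opening from 0.0 (shut) to 1.0 (fully open); "grip_force": force on a finger pad.
Only numpy, scipy, OpenCV 4.12 (cv2) and the standard library are available. Lean on these libraries where they do the work, as an engineer would, in place of code of your own. Each camera call takes 0.05 s, during which the arm holds its last target. There are 200 camera calls.

### The job

Pull the pin, take the finished carving out of the jig and lay it flat and lengthwise on the middle of the narrow raised ledge. Seat every plain blank that is on the bench flat in a pocket of the jig, its hole over the pocket's hole, and push a pin fully home through each one; a pin that is not needed belongs fully home in the pin stand. Leave everything else on the bench where it is.

Things in the scene. Friction and masses are not known exactly. Their poses are not given: they have to be found in the camera images.
- pocket0 (a point): centre of the floor of jig pocket 0 (+y end of the jig); axes as the jig's: x along the pocket's length, z up. The jig is a fixed wooden block 116 (x) x 222 (y) x 28 mm high with three equal open-topped pockets side by side 72 mm apart along its y, the middle one at its centre; each pocket is 83 (x) x 43 (y) mm and 10 mm deep, its floor 18 mm above the bench
- pocket0_hole (a point): centre of the 17.5 mm round hole in the floor of pocket 0, at floor level, 24 mm towards the jig's +x from the pocket's centre; the hole goes on 18 mm down to the bench
- pocket1 (a point): centre of the floor of jig pocket 1 (middle of the jig); axes as the jig's: x along the pocket's length, z up. The jig is a fixed wooden block 116 (x) x 222 (y) x 28 mm high with three equal open-topped pockets side by side 72 mm apart along its y, the middle one at its centre; each pocket is 83 (x) x 43 (y) mm and 10 mm deep, its floor 18 mm above the bench
- pocket1_hole (a point): centre of the 17.5 mm round hole in the floor of pocket 1, at floor level, 24 mm towards the jig's +x from the pocket's centre; the hole goes on 18 mm down to the bench
- pocket2 (a point): centre of the floor of jig pocket 2 (-y end of the jig); axes as the jig's: x along the pocket's length, z up. The jig is a fixed wooden block 116 (x) x 222 (y) x 28 mm high with three equal open-topped pockets side by side 72 mm apart along its y, the middle one at its centre; each pocket is 83 (x) x 43 (y) mm and 10 mm deep, its floor 18 mm above the bench
- pocket2_hole (a point): centre of the 17.5 mm round hole in the floor of pocket 2, at floor level, 24 mm towards the jig's +x from the pocket's centre; the hole goes on 18 mm down to the bench
- blank0: uncarved pale wooden block 80 (x) x 40 (y) x 30 (z) mm, 55 g, with a faint pencilled scroll on its top; origin at the centre of its underside, z up. A 14.5 mm round hole runs straight down through it 24 mm from its centre towards its +x end. Two or three blanks are present; an absent one reads None throughout
- blank1: uncarved pale wooden block 80 (x) x 40 (y) x 30 (z) mm, 55 g, with a faint pencilled scroll on its top; origin at the centre of its underside, z up. A 14.5 mm round hole runs straight down through it 24 mm from its centre towards its +x end. Two or three blanks are present; an absent one reads None throughout
- blank2: uncarved pale wooden block 80 (x) x 40 (y) x 30 (z) mm, 55 g, with a faint pencilled scroll on its top; origin at the centre of its underside, z up. A 14.5 mm round hole runs straight down through it 24 mm from its centre towards its +x end. Two or three blanks are present; an absent one reads None throughout
- carving: the finished piece: a block like the blanks (80 x 40 x 30 mm, the same hole towards +x, origin at the centre of its underside) with raised darker scrolls about 2 to 6 mm high carved on its top; it starts in the middle pocket with a pin through its hole
- pin0: locating pin: round steel shank 12 mm thick and 44 mm long with a tapered tip (last 7 mm, down to 6 mm), under a dark wooden square head 20 x 20 x 28 mm high; origin at the centre of the tip, z up towards the head, x and y across the head's flats. Fully home, its head's underside rests on what it is pushed into. The three pins are alike; it starts in the pin stand
- pin1: locating pin: round steel shank 12 mm thick and 44 mm long with a tapered tip (last 7 mm, down to 6 mm), under a dark wooden square head 20 x 20 x 28 mm high; origin at the centre of the tip, z up towards the head, x and y across the head's flats. Fully home, its head's underside rests on what it is pushed into. The three pins are alike; it starts in the pin stand
- pin2: locating pin: round steel shank 12 mm thick and 44 mm long with a tapered tip (last 7 mm, down to 6 mm), under a dark wooden square head 20 x 20 x 28 mm high; origin at the centre of the tip, z up towards the head, x and y across the head's flats. Fully home, its head's underside rests on what it is pushed into. The three pins are alike; it starts in the carving
- stand_hole0 (a point): mouth of a hole of the pin stand, on its top, 50 mm above the bench; hole 0 of 0, 1, 2. The stand is a fixed wooden block 160 (x) x 44 (y) x 50 mm high with three 14.5 mm through holes in a row 50 mm apart along its x, hole 1 at its centre; axes as the stand's
- stand_hole1 (a point): mouth of a hole of the pin stand, on its top, 50 mm above the bench; hole 1 of 0, 1, 2. The stand is a fixed wooden block 160 (x) x 44 (y) x 50 mm high with three 14.5 mm through holes in a row 50 mm apart along its x, hole 1 at its centre; axes as the stand's
- stand_hole2 (a point): mouth of a hole of the pin stand, on its top, 50 mm above the bench; hole 2 of 0, 1, 2. The stand is a fixed wooden block 160 (x) x 44 (y) x 50 mm high with three 14.5 mm through holes in a row 50 mm apart along its x, hole 1 at its centre; axes as the stand's; empty at the start
- ledge_top (a point): centre of the top face of the raised display ledge, z up, x along the beam: a fixed wooden beam 130 mm long (x) and only 26 mm wide (y), its flat top 70 mm above the bench, on a 70 mm wide foot
- gouge_a: carver's gouge with a dark wooden handle, 195 mm long, lying on the bench in front of the robot; not part of the job
- gouge_b: carver's gouge, as gouge_a, lying beyond the jig; not part of the job
- mallet: turned wooden carver's mallet standing on its head, 80 mm across and 210 mm high, at the left; not part of the job
- mug: wooden mug, 80 mm across and 100 mm high, at the left; not part of the job
- oilstone: grey sharpening stone 150 x 50 x 25 mm, lying beyond the jig; not part of the job
- tin: white tin with a yellow band, 70 mm across and 70 mm high, far left; not part of the job
- offcut: scrap of plywood 60 x 45 x 30 mm, on the bench near the robot, to the right; not part of the job
Things that resemble listed ones, but are neither listed nor needed, are in the scene too. What is shaped like the pin2 but pink or white is not meant.

How it is judged:
By the outcome, as a careful person would: the job done as asked, in the order asked, and still so for the second after the job is handed in, with the robot touching nothing.
Of blank0, blank1, blank2 only 2 to 3 are there at a start; the rules pass over those that are not, and their reading is None.
At some moment in a run one of blank0, blank1, blank2 may be knocked a few centimetres aside while the robot is not near it.
It also fails if it takes over 210 s, if anything falls off the work surface, if the arm or the gripper's body presses on something with over 40 N, if the wrist force passes 120 N, or if a joint passes its speed limit or range.

## Working session

There is one attempt and no reset: what is moved stays moved. The work goes in short steps, Python scripts to look and compute and a tool call to move; the robot and the scene stay as the last step left them, time stands still between calls to the robot, and variables do not carry over. Pictures are saved under pics/ and viewed, at most 14 in all, crops included, and the job is handed in when it is done.

Besides the shell and the picture viewer there is one more tool, called after "Emit:" by a JSON object that holds its "method" and its "body". jog_arm: Moves the arm, as the interface text tells. Its arguments: {"type":"object","properties":{"targets":{"type":"string"},"fingers":{"type":"number"},"newtons":{"type":"number"}},"required":["targets"]}

```bash
ls; mkdir -p pics
python3 - <<'E'
from plant import manip, optics, nets
import cv2
s=manip.read_state(); print({k:s[k] for k in('time_s','q','tool_pos','eef_rot','width')})
for n in('top','side'):
    p=optics.read_camera(n); cv2.imwrite(f'pics/{n}0.png',p['pixels'][:,:,::-1])
    print(n,p['K'],p['rvec'],p['tvec'])
    for l in('pocket1','pocket1_hole','blank0','carving','pin0','stand_hole2','ledge_top'):
        print(l,[(round(d['p'],2),[round(float(v),3) for v in d['point']]) for d in nets.look_for(l,p)])
E
```

```text
pics
{'time_s': 0.0, 'q': array([ 5.80786523e+01,  1.66886650e+01, -8.83127612e+00,  6.45566075e+01,
        2.63108643e-04,  8.20185278e+01]), 'tool_pos': array([0.21279523, 0.47945993, 0.24173336]), 'eef_rot': array([[-9.13971703e-01,  4.05777305e-01, -7.10326912e-04],
       [ 4.05777882e-01,  9.13971023e-01, -1.13155594e-03],
       [ 1.90058493e-04, -1.32244506e-03, -9.99999108e-01]]), 'width': 1.0040076532956106}
top [[501.70284077   0.         283.38539392]
 [  0.         501.70284077 203.19827873]
 [  0.           0.           1.        ]] [ 2.1100786  -2.14888512  0.19078289] [0.08904316 0.59821876 1.42113708]
pocket1 [(0.83, [0.539, -0.035, 0.024])]
pocket1_hole [(0.85, [0.538, -0.034, 0.027])]
blank0 [(0.69, [0.549, 0.223, 0.028]), (0.64, [0.482, 0.378, 0.032])]
carving [(0.83, [0.534, -0.031, 0.048])]
pin0 [(0.64, [0.667, 0.005, 0.073]), (0.54, [0.486, -0.238, 0.077]), (0.51, [0.758, -0.001, 0.065]), (0.51, [0.69, -0.055, 0.073]), (0.38, [0.537, -0.232, 0.082])]
stand_hole2 [(0.71, [0.537, -0.229, 0.049])]
ledge_top [(0.86, [0.499, -0.368, 0.023])]
side [[542.55567402   0.         273.77854772]
 [  0.         542.55567402 206.17709887]
 [  0.           0.           1.        ]] [ 2.1933297  -0.90436708  0.38693405] [-0.37167848  0.38188856  1.11629087]
pocket1 [(0.7, [0.53, -0.073, 0.028])]
pocket1_hole [(0.87, [0.528, -0.07, 0.028])]
blank0 [(0.82, [0.542, 0.226, 0.034])]
carving [(0.57, [0.531, -0.044, 0.049]), (0.22, [0.528, -0.074, 0.028])]
pin0 [(0.69, [0.755, -0.007, 0.057]), (0.67, [0.482, -0.245, 0.077]), (0.64, [0.531, -0.238, 0.076]), (0.61, [0.737, 0.1, 0.023]), (0.51, [0.689, -0.056, 0.053]), (0.5, [0.663, 0.003, 0.058]), (0.45, [0.587, 0.12, 0.058])]
stand_hole2 [(0.69, [0.521, -0.254, 0.05])]
ledge_top [(0.77, [0.488, -0.385, 0.007]), (0.5, [0.529, -0.07, 0.026])]
```

View pics/top0.png

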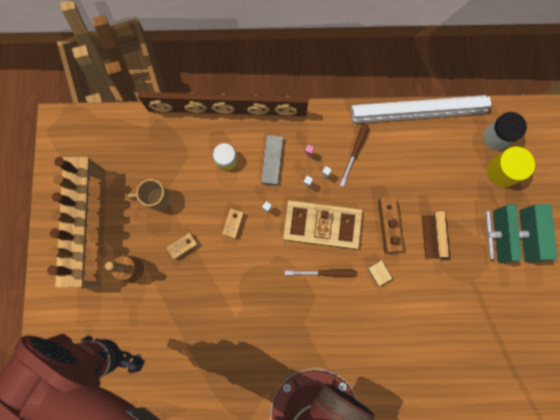

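View pics/side0.png

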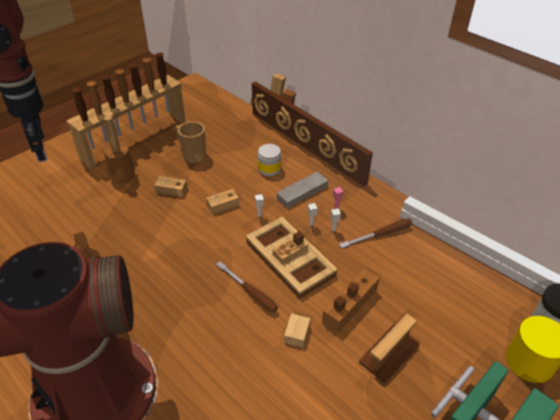

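The top view shows the jig at (323,225) with the carving in the middle, the pin stand at (391,225) with two dark pins, and the ledge at (436,236). There are two blanks, at (233,222) and (182,246).

Things that could be mistaken for a pin are the white ones at (267,207), (308,181) and (327,171) and the pink one at (310,149). The offcut at (380,273) could be mistaken for a blank. The real pins are the dark square heads at about (323,219), (391,225) and (394,240).

I'll check this in a close crop.

Run:
```python
import cv2
t=cv2.imread('pics/top0.png')
a=cv2.resize(t[190:275,275:460],None,fx=4.3,fy=4.3,interpolation=cv2.INTER_CUBIC); cv2.imwrite('pics/c1.png',a)
b=cv2.resize(t[200:265,160:260],None,fx=6,fy=6,interpolation=cv2.INTER_CUBIC)
cv2.imwrite('pics/c2.png',b)
```

```text
(no output)
```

View pics/c1.png

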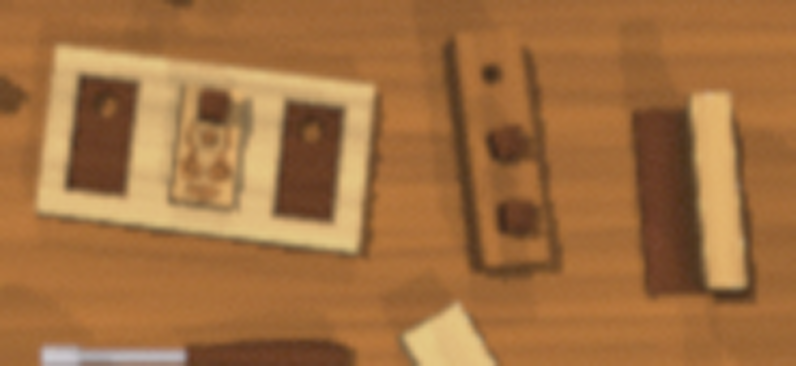

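View pics/c2.png

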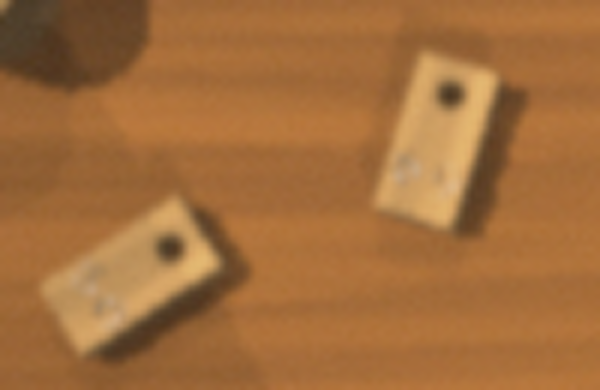

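The close crops confirm it. Dark square heads sit in the carving at the upper end of the middle pocket, and in the two lower stand holes, with stand hole 2 empty at the top. The holes of both blanks and of the pockets show at their +x (upper) ends. Next I fit poses by model outlines in both cameras.

```bash
cat > h.py <<'E'
import cv2, numpy as np
from scipy.optimize import minimize
from plant import manip, optics, nets
def rect(cx,cy,lx,ly,z):
    c=[(-1,-1),(1,-1),(1,1),(-1,1)]
    return np.array([(cx+a*lx/2,cy+b*ly/2,z) for a,b in c])
M={'jig':[(rect(0,0,.116,.222,.028),1),(rect(0,.072,.083,.043,.028),-1),(rect(0,-.072,.083,.043,.028),-1)],
   'jigrim':[(rect(0,0,.116,.222,.028),1)],
   'stand':[(rect(0,0,.160,.044,.05),0)],
   'ledge':[(rect(0,0,.130,.026,.07),1)],
   'blank':[(rect(0,0,.08,.04,.03),1)]}
def proj(P,pic): return cv2.projectPoints(np.asarray(P,float).reshape(-1,3),pic['rvec'],pic['tvec'],pic['K'],None)[0].reshape(-1,2)
def lum(pic):
    g=cv2.GaussianBlur(pic['pixels'].astype(np.float32).sum(2)/3,(0,0),0.8); return g
def score(p,model,pic,g,z0=0):
    c,s=np.cos(p[2]),np.sin(p[2]); tot=0
    for R,sg in M[model]:
        W=np.c_[R[:,0]*c-R[:,1]*s+p[0],R[:,0]*s+R[:,1]*c+p[1],R[:,2]+z0]
        q=proj(W,pic); cen=q.mean(0)
        for i in range(4):
            a,b=q[i],q[(i+1)%4]; d=(b-a)/np.linalg.norm(b-a); n=np.array([-d[1],d[0]])
            if n@(cen-a)<0:n=-n
            pts=a+np.linspace(.06,.94,25)[:,None]*(b-a)
            f=lambda o:cv2.remap(g,(pts+o*n)[:,0].astype(np.float32),(pts+o*n)[:,1].astype(np.float32),cv2.INTER_LINEAR).ravel()
            v=(f(.8)-f(-.8)).mean()*np.linalg.norm(b-a)
            tot+=abs(v) if sg==0 else sg*v
    return -tot
def fit(model,x,y,yaw,pic,z0=0,r=.012):
    g=lum(pic); best=min(((score((x+i,y+j,yaw+k),model,pic,g,z0),x+i,y+j,yaw+k) for i in np.arange(-r,r+.001,.003) for j in np.arange(-r,r+.001,.003) for k in np.radians([-8,-4,0,4,8])))
    m=minimize(lambda u:score((u[0]*1e-2,u[1]*1e-2,u[2]*.1),model,pic,g,z0),[best[1]*100,best[2]*100,best[3]*10],method='Nelder-Mead',options=dict(initial_simplex=None,xatol=1e-3,fatol=1e-3))
    return m.x[0]*.01,m.x[1]*.01,np.degrees(m.x[2]*.1),-m.fun
def unproj(uv,z,pic):
    R=cv2.Rodrigues(pic['rvec'])[0]; d=R.T@np.linalg.inv(pic['K'])@[uv[0],uv[1],1]; C=-R.T@np.ravel(pic['tvec'])
    return C+d*(z-C[2])/d[2]
E
python3 - <<'E'
from h import *
pics={n:optics.read_camera(n) for n in('top','side')}
t=pics['top']
f=lambda u,v,z:unproj((275+u/4.3,190+v/4.3),z,t)
g=lambda u,v,z:unproj((160+u/6,200+v/6),z,t)
I={}
def ini(lo,hi,mid): d=hi-lo; return mid[0],mid[1],np.arctan2(d[1],d[0])
I['jig']=ini(f(199,233,.028),f(216,65,.028),f(208,149,.028))
I['stand']=ini(f(515,268,.05),f(490,35,.05),f(505,148,.05))
I['ledge']=ini(f(727,290,.07),f(711,95,.07),f(719,192,.07))
I['blankR']=ini(g(415,218,.03),g(458,63,.03),g(436,141,.03))
I['blankL']=ini(g(63,322,.03),g(200,230,.03),g(131,276,.03))
for k,v in I.items():
    print(k,np.round(v,3),np.degrees(v[2]))
    for n in pics: print('  ',n,np.round(fit(k.rstrip('RL'),*v,pics[n]),4))
for nm,uv,z in(('pinC',(215,105),.104),('pinS1',(508,145),.078),('pinS0',(518,218),.078),('h2',(491,73),.05)): print(nm,f(*uv,z))
C=lambda p:-cv2.Rodrigues(p['rvec'])[0].T@np.ravel(p['tvec'])
print({n:C(p) for n,p in pics.items()})
E
```

```text
jig [ 0.537 -0.039 -0.132] -7.568861065018443
   top [ 5.3980000e-01 -3.6300000e-02 -8.3978000e+00  1.8086854e+04]
   side [ 5.44600000e-01 -3.66000000e-02 -8.02490000e+00  1.76853077e+04]
stand [ 0.531 -0.239  0.05 ] 2.867028128353211
   top [ 5.3450000e-01 -2.3590000e-01  4.5398000e+00  2.3903014e+03]
   side [ 5.3940000e-01 -2.3660000e-01  4.8026000e+00  2.1246467e+03]
ledge [ 0.497 -0.376  0.008] 0.440912372409651
   top [ 4.9990000e-01 -3.7390000e-01  4.4120000e-01  4.9213469e+03]
   side [ 5.0440000e-01 -3.7560000e-01  4.5780000e-01  5.3002077e+03]
blankR [ 0.545  0.229 -0.27 ] -15.472468943501834
   top [ 5.479000e-01  2.303000e-01 -1.756980e+01  2.830009e+03]
   side [ 5.5330000e-01  2.3150000e-01 -1.7353800e+01  2.1996222e+03]
blankL [ 0.481  0.379 -0.986] -56.49973490909305
   top [ 4.8300000e-01  3.8080000e-01 -5.7915100e+01  2.7055886e+03]
   side [ 4.8930000e-01  3.8240000e-01 -5.7624800e+01  2.0233897e+03]
pinC [ 0.55630978 -0.03861805  0.104     ]
pinS1 [ 0.52979003 -0.23531835  0.078     ]
pinS0 [ 0.48091809 -0.2391762   0.078     ]
h2 [ 0.58334024 -0.23276043  0.05      ]
{'top': array([0.34017779, 0.08297493, 1.50426699]), 'side': array([-0.11763072, -0.64121575,  1.05123472])}
```

```bash
cat >> h.py <<'E'
from scipy.spatial.transform import Rotation as Ro
def plan(x,y,z,yaw,step=45,pr=True):
    """rows from the measured pose to TCP (x,y,z), tool down, tool y along yaw (deg, mod 180)"""
    s=manip.read_state(); p=np.array(s['tool_pos']); R=Ro.from_matrix(s['eef_rot'])
    cand=[]
    for k in(-360,-180,0,180,360):
        a=np.radians(yaw+k); ty=np.array([np.cos(a),np.sin(a),0]); tz=np.array([0,0,-1.]); tx=np.cross(ty,tz)
        T=Ro.from_matrix(np.c_[tx,ty,tz]); q1=np.degrees(np.arctan2(y,x)); q6=q1+90-(yaw+k); 
        if abs(q6)<170: cand.append((abs(q6-s['q'][5]),q6,T))
    _,q6,T=min(cand,key=lambda c:c[0]); w=(R.inv()*T).as_rotvec(); d=np.array([x,y,z])-p
    n=max(1,int(np.ceil(max(np.linalg.norm(d)*1000/step,np.degrees(np.linalg.norm(w))/10))))
    rows=[]; cur=p.copy(); Rc=R
    for i in range(n):
        wr=np.round(w/n,4); 
        sh=np.round(Rc.inv().apply(p+d*(i+1)/n-cur)*1000,0 if i<n-1 else 1); cur=cur+Rc.apply(sh/1000); Rc=Rc*Ro.from_rotvec(wr)
        rows.append(' '.join(f'{v:g}' for v in [*sh,*wr]))
    print('q6',round(q6),'n',n)
    for i in range(0,n,8): print('; '.join(rows[i:i+8]))
E
python3 - <<'E'
from h import *
print(manip.nose_length)
p=optics.read_camera('top')
for l in('mallet','mug','tin'): print(l,[(round(d['p'],2),np.round(d['point'],3)) for d in nets.look_for(l,p)][:2])
plan(.566,-.040,.15,-8.2)
E
```

```text
0.011
mallet [(0.94, array([0.418, 0.515, 0.102])), (0.24, array([ 0.541, -0.233,  0.048]))]
mug [(0.69, array([0.636, 0.472, 0.055]))]
tin [(0.87, array([0.743, 0.244, 0.07 ])), (0.34, array([ 0.539, -0.034,  0.028]))]
q6 94 n 15
-36 -22 6 0 -0 0.0864; -37 -19 6 0 -0 0.0864; -39 -16 6 0 -0 0.0864; -40 -12 7 0 -0 0.0864; -41 -9 6 0 -0 0.0864; -41 -5 6 0 -0 0.0864; -42 -2 6 0 -0 0.0864; -42 2 6 0 -0 0.0864
-42 6 6 0 -0 0.0864; -40 9 7 0 -0 0.0864; -40 13 6 0 -0 0.0864; -39 16 6 0 -0 0.0864; -37 19 6 0 -0 0.0864; -35 23 6 0 -0 0.0864; -33.8 25.3 6.3 0 -0 0.0864
```

Emit:
{"method": "jog_arm", "body": {"targets": "-36 -22 6 0 0 0.086; -37 -19 6 0 0 0.086; -39 -16 6 0 0 0.086; -40 -12 7 0 0 0.086; -41 -9 6 0 0 0.086; -41 -5 6 0 0 0.086; -42 -2 6 0 0 0.086; -42 2 6 0 0 0.086"}}

```text
time_s: 2.1
tool_pos: [0.4021, 0.2015, 0.1933]
eef_rot: [[-0.446, 0.895, 0.0], [0.895, 0.446, 0.0], [-0.0, 0.0, -1.0]]
ft_force: [0.2, 0.6, 0.5]
width: 0.998
grip_force: 0.0
```

Emit:
{"method": "jog_arm", "body": {"targets": "-42 6 6 0 0 0.086; -40 9 7 0 0 0.086; -40 13 6 0 0 0.086; -39 16 6 0 0 0.086; -37 19 6 0 0 0.086; -35 23 6 0 0 0.086; -34 25 6 0 0 0.086; 0 0 0 0 0 0"}}

```text
time_s: 3.1
tool_pos: [0.5682, -0.0416, 0.1496]
eef_rot: [[0.14, 0.99, 0.0], [0.99, -0.14, -0.0], [-0.0, 0.0, -1.0]]
ft_force: [-0.3, 0.2, 0.4]
width: 0.998
grip_force: 0.0
```

Run:
```python
from h import *
s=manip.read_state(); print(s['tool_pos'],s['eef_rot'],s['ft_force'])
plan(.566,-.040,.067,-8.2,25)
```

```text
[ 0.56824084 -0.04156295  0.14959821] [[ 1.40243170e-01  9.90117084e-01  1.15922762e-04]
 [ 9.90117003e-01 -1.40243108e-01 -4.36492390e-04]
 [-4.15921204e-04  1.75992174e-04 -9.99999898e-01]] [-0.31428356  0.16866487  0.41651009]
q6 94 n 4
0 -1 21 0 0.0001 0.0006; 1 -0 20 0 0.0001 0.0006; -0 -1 21 0 0.0001 0.0006; 0.3 -0.5 20.6 0 0.0001 0.0006
```

Emit:
{"method": "jog_arm", "body": {"targets": "-2 -2 21 0 0 0; 0 0 21 0 0 0; 0 0 21 0 0 0; 0 0 19 0 0 0; 0 0 0 0 0 0"}}

```text
time_s: 3.72
tool_pos: [0.5635, -0.0401, 0.0674]
eef_rot: [[0.135, 0.991, -0.003], [0.991, -0.135, 0.001], [0.0, -0.003, -1.0]]
ft_force: [0.2, -0.3, -0.2]
width: 1.001
grip_force: 0.0
```

Emit:
{"method": "jog_arm", "body": {"targets": "0 0 0 0 0 0; 0 0 0 0 0 0; 0 0 0 0 0 0; 0 0 0 0 0 0; 0 0 0 0 0 0; 0 0 0 0 0 0; 0 0 0 0 0 0; 0 0 0 0 0 0", "fingers": 0.2, "newtons": 20}}

```text
time_s: 4.72
tool_pos: [0.5651, -0.041, 0.0687]
eef_rot: [[0.137, 0.991, 0.001], [0.991, -0.137, -0.0], [-0.0, 0.001, -1.0]]
ft_force: [-1.0, 0.2, 5.5]
width: 0.224
grip_force: 24.8
```

Run:
```python
from h import *
p=optics.read_camera('top'); a=p['pixels'][150:290,240:430,::-1]
q=optics.read_camera('side'); b=q['pixels'][180:320,210:400,::-1]
cv2.imwrite('pics/g1.png',cv2.resize(np.vstack([a,b]),None,fx=2.1*1,fy=2.1,interpolation=cv2.INTER_CUBIC))
s=manip.read_state(); print(s['tool_pos'],s['ft_force'],s['width'],s['grip_force'])
```

```text
[ 0.56514094 -0.04100647  0.06875811] [-0.74166366  0.96204737  5.62129662] 0.22797026691061478 24.839569330215454
```

View pics/g1.png

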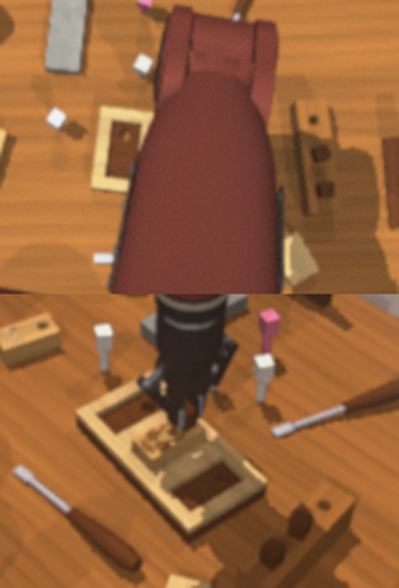

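The gripper straddles the dark pin head over the carving at about (180,415) in the lower half. It is closed on the head along the jig's x axis with almost no side force, so the pin is at about x = 0.565. Next I regrip along y.

Emit:
{"method": "jog_arm", "body": {"targets": "0 0 0 0 0 0; 0 0 0 0 0 0; 0 0 0 0 0 0; 0 0 0 0 0 -0.1745; 0 0 0 0 0 -0.1745; 0 0 0 0 0 -0.1745; 0 0 0 0 0 -0.1745; 0 0 0 0 0 -0.1745", "fingers": 0.6}}

```text
time_s: 5.82
tool_pos: [0.5648, -0.041, 0.0682]
eef_rot: [[-0.675, 0.738, -0.0], [0.738, 0.675, 0.0], [0.0, -0.0, -1.0]]
ft_force: [0.3, -0.1, 0.5]
width: 0.598
grip_force: 0.0
```

Emit:
{"method": "jog_arm", "body": {"targets": "0 0 0 0 0 -0.1745; 0 0 0 0 0 -0.1745; 0 0 0 0 0 -0.1745; 0 0 0 0 0 -0.1745; 0 0 0 0 0 0"}}

```text
time_s: 6.45
tool_pos: [0.5649, -0.0409, 0.0682]
eef_rot: [[-0.99, 0.138, -0.0], [0.138, 0.99, 0.0], [0.0, 0.0, -1.0]]
ft_force: [-1.0, 0.2, -0.3]
width: 0.599
grip_force: 0.0
```

Emit:
{"method": "jog_arm", "body": {"targets": "0 0 0 0 0 0; 0 0 0 0 0 0; 0 0 0 0 0 0; 0 0 0 0 0 0; 0 0 0 0 0 0; 0 0 0 0 0 0; 0 0 0 0 0 0", "fingers": 0.2}}

```text
time_s: 7.32
tool_pos: [0.5649, -0.0409, 0.0683]
eef_rot: [[-0.991, 0.137, -0.0], [0.137, 0.991, 0.0], [0.0, 0.0, -1.0]]
ft_force: [-0.5, 0.9, 1.3]
width: 0.228
grip_force: 24.0
```

Emit:
{"method": "jog_arm", "body": {"targets": "0 0 0 0 0 0; 0 0 0 0 0 0; 0 0 -5 0 0 0; 0 0 -10 0 0 0; 0 0 -15 0 0 0; 0 0 -20 0 0 0; 0 0 -20 0 0 0; 0 0 -20 0 0 0", "newtons": 50}}

```text
time_s: 8.32
tool_pos: [0.5651, -0.041, 0.1601]
eef_rot: [[-0.991, 0.137, 0.001], [0.137, 0.991, -0.0], [-0.001, -0.0, -1.0]]
ft_force: [0.3, 0.9, 0.3]
width: 0.222
grip_force: 48.9
```

Run:
```python
from h import *
q=optics.read_camera('side'); b=q['pixels'][120:320,200:440,::-1]
cv2.imwrite('pics/g2.png',cv2.resize(b,None,fx=3,fy=3,interpolation=cv2.INTER_CUBIC))
s=manip.read_state(); print(s['tool_pos'],s['ft_force'],s['width'],s['grip_force'])
plan(.586,-.233,.150,94.7)
```

```text
[ 0.56642087 -0.0412449   0.16263383] [ 1.70519946 -0.84032362  2.71611908] 0.22098319188559112 48.88007640838623
q6 -26 n 5
-9 -37 3 -0.0002 0.0009 -0.0439; -8 -38 2 -0.0002 0.0009 -0.0439; -5 -38 3 -0.0002 0.0009 -0.0439; -4 -39 2 -0.0002 0.0009 -0.0439; -2.9 -38.2 2.8 -0.0002 0.0009 -0.0439
```

View pics/g2.png

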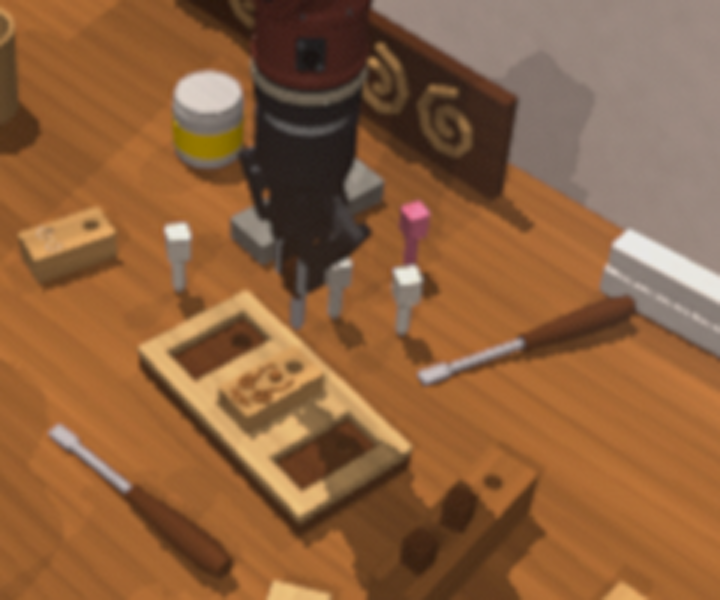

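The pin is out: its shank hangs at (297,310), and the carving stays in the pocket at (272,385).

Emit:
{"method": "jog_arm", "body": {"targets": "-9 -37 3 0 0 -0.044; -8 -38 2 0 0 -0.044; -5 -38 3 0 0 -0.044; -4 -39 2 0 0 -0.044; -3 -38 3 0 0 -0.044; 0 0 0 0 0 0; 0 0 0 0 0 0"}}

```text
time_s: 9.25
tool_pos: [0.5843, -0.232, 0.1454]
eef_rot: [[-0.997, -0.082, -0.0], [-0.082, 0.997, 0.0], [0.0, 0.0, -1.0]]
ft_force: [-0.5, 0.4, -0.1]
width: 0.215
grip_force: 49.0
```

Run:
```python
from h import *
s=manip.read_state(); print(s['tool_pos'],s['ft_force'])
for n in ('top','side'):
    q=optics.read_camera(n); 
    if n=='side': b=q['pixels'][180:330,290:440,::-1]; tip=np.array(s['tool_pos'])-[0,0,.0643]; print('tip px',(proj(tip,q)[0]-[290,180])*4, 'hole', (proj([.586,-.233,.05],q)[0]-[290,180])*4)
cv2.imwrite('pics/g3.png',cv2.resize(b,None,fx=4,fy=4,interpolation=cv2.INTER_CUBIC))
```

```text
[ 0.58433691 -0.23204118  0.14540705] [-0.46116804  0.43467035 -0.11156193]
tip px [296.46495163 371.5518051 ] hole [293.22794836 404.81217509]
```

View pics/g3.png

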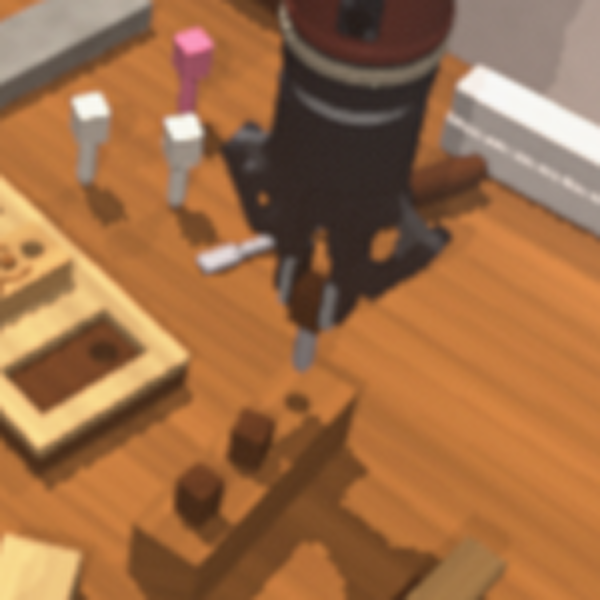

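The pin tip at (303,369) sits above empty stand hole 2 at (297,402), matching the projection to about 1 mm. I'm inserting it.

Emit:
{"method": "jog_arm", "body": {"targets": "-1.5 -1 15 0 0 0; 0 0 12 0 0 0; 0 0 5 0 0 0; 0 0 5 0 0 0; 0 0 5 0 0 0; 0 0 5 0 0 0; 0 0 0 0 0 0"}}

```text
time_s: 10.22
tool_pos: [0.5859, -0.2333, 0.0979]
eef_rot: [[-0.997, -0.083, -0.001], [-0.083, 0.997, 0.0], [0.001, 0.0, -1.0]]
ft_force: [0.2, -0.6, -0.7]
width: 0.222
grip_force: 49.0
```

Emit:
{"method": "jog_arm", "body": {"targets": "0 0 7 0 0 0; 0 0 7 0 0 0; 0 0 6 0 0 0; 0 0 4 0 0 0; 0 0 2 0 0 0; 0 0 1.5 0 0 0; 0 0 0 0 0 0"}}

```text
time_s: 11.1
tool_pos: [0.5862, -0.2334, 0.0708]
eef_rot: [[-0.997, -0.083, 0.0], [-0.083, 0.997, -0.0], [-0.0, -0.0, -1.0]]
ft_force: [-0.2, 0.3, -0.2]
width: 0.224
grip_force: 49.0
```

Emit:
{"method": "jog_arm", "body": {"targets": "0 0 1 0 0 0; 0 0 1 0 0 0; 0 0 0 0 0 0"}}

```text
time_s: 11.48
tool_pos: [0.5863, -0.2334, 0.0703]
eef_rot: [[-0.997, -0.083, 0.001], [-0.083, 0.997, -0.001], [-0.001, -0.001, -1.0]]
ft_force: [-4.3, 1.5, 13.4]
width: 0.218
grip_force: 50.8
```

Emit:
{"method": "jog_arm", "body": {"targets": "0 0 -1.5 0 0 0; 0 0 0 0 0 0; 0 0 0 0 0 0; 0 0 -10 0 0 0; 0 0 -25 0 0 0; 0 0 -25 0 0 0; 0 0 0 0 0 0", "fingers": 0.6}}

```text
time_s: 12.35
tool_pos: [0.5875, -0.2341, 0.1329]
eef_rot: [[-0.997, -0.083, 0.004], [-0.083, 0.997, -0.002], [-0.004, -0.002, -1.0]]
ft_force: [-0.6, -0.9, -0.4]
width: 0.6
grip_force: 0.0
```

Run:
```python
from h import *
s=manip.read_state(); print(s['tool_pos'],s['ft_force'])
plan(.541,-.0375,.110,81.8)
```

```text
[ 0.58751421 -0.23408861  0.13289025] [-0.60332602 -0.90909971 -0.44457532]
q6 4 n 5
6 40 4 -0.0004 0.0007 0.0452; 8 40 5 -0.0004 0.0007 0.0452; 9 39 4 -0.0004 0.0007 0.0452; 12 39 5 -0.0004 0.0007 0.0452; 12.9 37.8 4.5 -0.0004 0.0007 0.0452
```

Emit:
{"method": "jog_arm", "body": {"targets": "6 40 4 0 0 0.045; 8 40 5 0 0 0.045; 9 39 4 0 0 0.045; 12 39 5 0 0 0.045; 13 38 4 0 0 0.045; 0 0 0 0 0 0; 0 0 0 0 0 0", "fingers": 1}}

```text
time_s: 13.22
tool_pos: [0.5396, -0.0369, 0.1082]
eef_rot: [[-0.99, 0.141, 0.0], [0.141, 0.99, -0.0], [-0.0, -0.0, -1.0]]
ft_force: [0.4, -0.9, -0.5]
width: 1.001
grip_force: 0.0
```

Run:
```python
from h import *
s=manip.read_state(); print(s['tool_pos'],s['ft_force'])
plan(.541,-.0375,.041,81.8,22)
```

```text
[ 0.53964242 -0.03693301  0.10824554] [ 0.42716113 -0.91122592 -0.53949892]
q6 4 n 4
-0 -0 17 -0.0001 0.0001 0.0004; -1 -0 17 -0.0001 0.0001 0.0004; -0 -0 16 -0.0001 0.0001 0.0004; -0.4 -0.4 17.2 -0.0001 0.0001 0.0004
```

Emit:
{"method": "jog_arm", "body": {"targets": "-1.5 -0.4 17 0 0 0; 0 0 17 0 0 0; 0 0 17 0 0 0; 0 0 16 0 0 0; 0 0 0 0 0 0; 0 0 0 0 0 0"}}

```text
time_s: 13.98
tool_pos: [0.5412, -0.0376, 0.0417]
eef_rot: [[-0.99, 0.142, 0.0], [0.142, 0.99, -0.0], [-0.0, -0.0, -1.0]]
ft_force: [0.4, -0.6, -0.2]
width: 1.0
grip_force: 0.0
```

Emit:
{"method": "jog_arm", "body": {"targets": "0 0 0 0 0 0; 0 0 0 0 0 0; 0 0 0 0 0 0; 0 0 0 0 0 0; 0 0 0 0 0 0; 0 0 0 0 0 0; 0 0 0 0 0 0; 0 0 0 0 0 0", "fingers": 0.4, "newtons": 30}}

```text
time_s: 14.98
tool_pos: [0.5411, -0.0372, 0.0418]
eef_rot: [[-0.99, 0.142, 0.001], [0.142, 0.99, -0.0], [-0.001, -0.0, -1.0]]
ft_force: [-1.1, 0.6, 6.2]
width: 0.461
grip_force: 30.9
```

Emit:
{"method": "jog_arm", "body": {"targets": "0 0 -5 0 0 0; 0 0 -15 0 0 0; 0 0 -25 0 0 0; 0 0 -35 0 0 0; 0 0 -35 0 0 0; 0 0 -15 0 0 0; 0 0 0 0 0 0", "newtons": 45}}

```text
time_s: 15.85
tool_pos: [0.5414, -0.0373, 0.1721]
eef_rot: [[-0.99, 0.142, 0.002], [0.142, 0.99, -0.0], [-0.002, -0.0, -1.0]]
ft_force: [-0.9, -0.5, -0.9]
width: 0.454
grip_force: 46.4
```

Run:
```python
from h import *
s=manip.read_state(); print(s['tool_pos'],s['ft_force'])
plan(.501,-.3757,.130,90.45,45)
```

```text
[ 0.54140147 -0.03731137  0.17207852] [-0.90105868 -0.50821712 -0.9196664 ]
q6 -37 n 8
-1 -43 5 -0 0.0002 -0.0188; -0 -42 6 -0 0.0002 -0.0188; 0 -43 5 -0 0.0002 -0.0188; 2 -42 5 -0 0.0002 -0.0188; 2 -43 5 -0 0.0002 -0.0188; 3 -42 6 -0 0.0002 -0.0188; 4 -43 5 -0 0.0002 -0.0188; 4.5 -42.2 5.1 -0 0.0002 -0.0188
```

Emit:
{"method": "jog_arm", "body": {"targets": "-1 -43 5 0 0 -0.019; 0 -42 6 0 0 -0.019; 0 -43 5 0 0 -0.019; 2 -42 5 0 0 -0.019; 2 -43 5 0 0 -0.019; 3 -42 6 0 0 -0.019; 4 -43 5 0 0 -0.019; 4 -42 5 0 0 -0.019"}}

```text
time_s: 16.85
tool_pos: [0.5, -0.3762, 0.1272]
eef_rot: [[-1.0, -0.01, -0.002], [-0.01, 1.0, 0.002], [0.002, 0.002, -1.0]]
ft_force: [1.3, 0.5, -0.2]
width: 0.457
grip_force: 46.4
```

Emit:
{"method": "jog_arm", "body": {"targets": "0 0 0 0 0 0; 0 0 0 0 0 0"}}

```text
time_s: 17.1
tool_pos: [0.5004, -0.3745, 0.1279]
eef_rot: [[-1.0, -0.009, -0.002], [-0.009, 1.0, 0.002], [0.002, 0.002, -1.0]]
ft_force: [0.5, 0.6, -0.3]
width: 0.451
grip_force: 46.4
```

Run:
```python
from h import *
s=manip.read_state(); print(s['tool_pos'],s['ft_force'])
for n in('top','side'):
    q=optics.read_camera(n); print(n,fit('ledge',.501,-.3757,.008,q),fit('jigrim',.541,-.0375,-.143,q))
u,v=proj([.501,-.3757,.07],q)[0].astype(int); b=q['pixels'][v-75:v+65,u-80:u+80,::-1]
cv2.imwrite('pics/g4.png',cv2.resize(b,None,fx=4,fy=4,interpolation=cv2.INTER_CUBIC))
plan(.501,-.3757,.097,90.45,11)
```

```text
[ 0.50040975 -0.37448772  0.12785673] [ 0.52616952  0.63749302 -0.28099519]
top (np.float64(0.5026892633987713), np.float64(-0.3730010902532905), np.float64(0.4600400870862559), np.float64(2194.7046915047267)) (np.float64(0.5398874128404162), np.float64(-0.03650677406813169), np.float64(-8.412184437281791), np.float64(9834.511754579835))
side (np.float64(0.5020883331595628), np.float64(-0.3733004060441938), np.float64(4.6378489457637615), np.float64(2525.371356114649)) (np.float64(0.5440409236605508), np.float64(-0.037213132436214984), np.float64(-8.26588946243395), np.float64(11596.624658288185))
q6 -37 n 3
0 -1 11 0.0004 -0.0003 0.0009; 0 -0 10 0.0004 -0.0003 0.0009; 0 -0.6 10.7 0.0004 -0.0003 0.0009
```

View pics/g4.png

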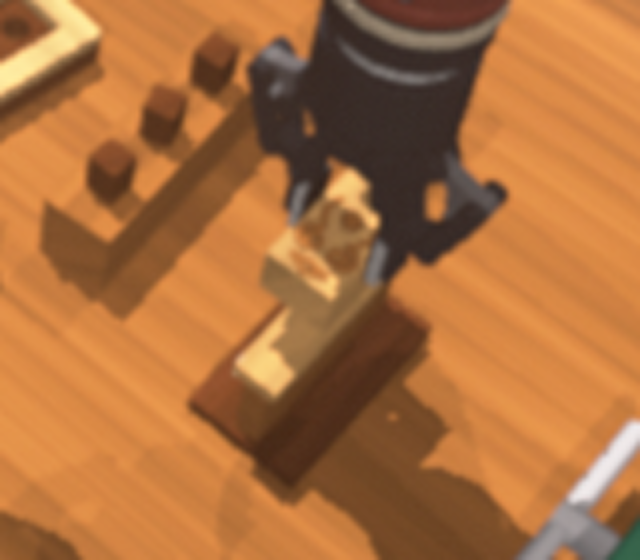

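The carving hangs level at (325,240) above the ledge end seen at (265,365), aligned with the beam. All three pins are home in the stand. I'm lowering the carving.

Emit:
{"method": "jog_arm", "body": {"targets": "0 -1 11 0 0 0; 0 0 10 0 0 0; 0 0 8 0 0 0; 0 0 2 0 0 0; 0 0 1 0 0 0; 0 0 1 0 0 0; 0 0 1 0 0 0; 0 0 0 0 0 0"}}

```text
time_s: 18.2
tool_pos: [0.5011, -0.3765, 0.0954]
eef_rot: [[-1.0, -0.01, 0.0], [-0.01, 1.0, -0.0], [-0.0, -0.0, -1.0]]
ft_force: [0.5, 0.2, -0.5]
width: 0.454
grip_force: 46.4
```

Emit:
{"method": "jog_arm", "body": {"targets": "0 0 1 0 0 0; 0 0 1 0 0 0; 0 0 0.5 0 0 0; 0 0 0 0 0 0"}}

```text
time_s: 18.7
tool_pos: [0.5012, -0.3765, 0.0939]
eef_rot: [[-1.0, -0.01, 0.0], [-0.01, 1.0, -0.001], [-0.0, -0.001, -1.0]]
ft_force: [-2.3, 2.7, 10.3]
width: 0.457
grip_force: 47.7
```

Emit:
{"method": "jog_arm", "body": {"targets": "0 0 -0.5 0 0 0; 0 0 0 0 0 0; 0 0 0 0 0 0; 0 0 0 0 0 0; 0 0 -10 0 0 0; 0 0 -30 0 0 0; 0 0 -40 0 0 0; 0 0 -20 0 0 0", "fingers": 0.85}}

```text
time_s: 19.7
tool_pos: [0.5018, -0.3771, 0.1964]
eef_rot: [[-1.0, -0.01, 0.002], [-0.01, 1.0, -0.002], [-0.002, -0.002, -1.0]]
ft_force: [0.6, 0.6, -0.7]
width: 0.847
grip_force: 0.0
```

Run:
```python
from h import *
s=manip.read_state(); print(s['tool_pos'],s['ft_force'])
pics={n:optics.read_camera(n) for n in('top','side')}
for n,q in pics.items():
    print(n,'carv',np.round(fit('blank',.501,-.3765,.008,q,.07),4),'R',np.round(fit('blank',.550,.231,np.radians(-17.5),q),4),'L',np.round(fit('blank',.486,.3815,np.radians(-57.8),q),4))
q=pics['side'];u,v=proj([.501,-.3757,.07],q)[0].astype(int); b=q['pixels'][v-75:v+65,u-80:u+80,::-1]
cv2.imwrite('pics/g5.png',cv2.resize(b,None,fx=4,fy=4,interpolation=cv2.INTER_CUBIC))
plan(.549,.230,.15,72.5,58)
```

```text
[ 0.50182677 -0.37712064  0.19638696] [ 0.57871989  0.55660039 -0.7335284 ]
top carv [ 4.8540000e-01 -3.7440000e-01  8.1254000e+00  1.0424343e+03] R [ 5.4800000e-01  2.3040000e-01 -1.7836700e+01  2.6866219e+03] L [ 4.8300000e-01  3.8080000e-01 -5.7380600e+01  3.0489677e+03]
side carv [ 5.0470000e-01 -3.7610000e-01  4.6530000e-01  2.9372576e+03] R [ 5.5340000e-01  2.3140000e-01 -1.7967100e+01  2.5127409e+03] L [ 4.8930000e-01  3.8230000e-01 -5.7620300e+01  2.4437473e+03]
q6 40 n 11
-5 55 4 -0.0003 0.0004 0.0287; -3 56 4 -0.0003 0.0004 0.0287; -2 55 4 -0.0003 0.0004 0.0287; 0 55 4 -0.0003 0.0004 0.0287; 2 56 4 -0.0003 0.0004 0.0287; 3 55 5 -0.0003 0.0004 0.0287; 5 55 4 -0.0003 0.0004 0.0287; 6 55 4 -0.0003 0.0004 0.0287
8 55 4 -0.0003 0.0004 0.0287; 10 55 4 -0.0003 0.0004 0.0287; 10.7 53.9 4.6 -0.0003 0.0004 0.0287
```

View pics/g5.png

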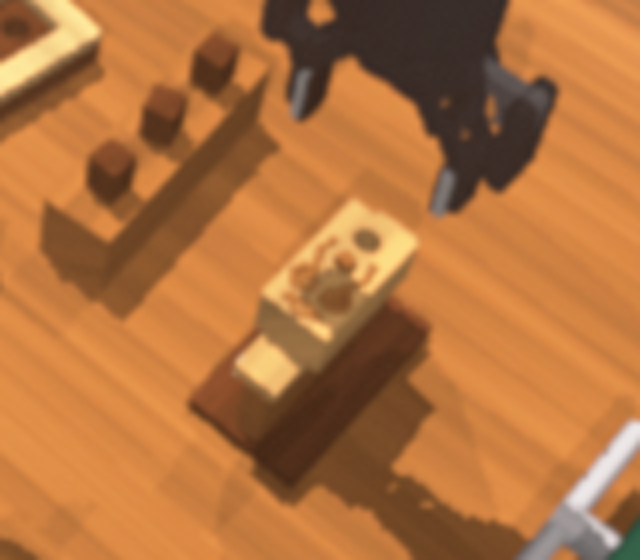

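The carving lies lengthwise on the middle of the ledge, at (335,285) in the crop. The fit puts it within 0.5 mm of the ledge centre. The blanks have not moved, so I go to the right-hand one.

Emit:
{"method": "jog_arm", "body": {"targets": "-5 55 4 0 0 0.029; -3 56 4 0 0 0.029; -2 55 4 0 0 0.029; 0 55 4 0 0 0.029; 2 56 4 0 0 0.029; 3 55 5 0 0 0.029; 5 55 4 0 0 0.029; 6 55 4 0 0 0.029", "fingers": 1}}

```text
time_s: 20.8
tool_pos: [0.5352, 0.067, 0.1597]
eef_rot: [[-0.975, 0.222, -0.001], [0.222, 0.975, -0.0], [0.001, -0.0, -1.0]]
ft_force: [0.5, -0.4, -0.7]
width: 1.001
grip_force: 0.0
```

Emit:
{"method": "jog_arm", "body": {"targets": "8 55 4 0 0 0.029; 10 55 4 0 0 0.029; 11 54 4 0 0 0.029; 0 0 0 0 0 0; 0 0 0 0 0 0"}}

```text
time_s: 21.42
tool_pos: [0.5478, 0.231, 0.1476]
eef_rot: [[-0.953, 0.304, -0.001], [0.304, 0.953, -0.001], [0.001, -0.001, -1.0]]
ft_force: [0.4, -0.5, 0.1]
width: 1.004
grip_force: 0.0
```

Run:
```python
from h import *
s=manip.read_state(); print(s['tool_pos'],s['ft_force'])
q=optics.read_camera('side'); print('R',np.round(fit('blank',.550,.231,np.radians(-17.5),q),4),'L',np.round(fit('blank',.486,.3815,np.radians(-57.8),q),4))
plan(.5497,.2302,.024,72.2,22)
```

```text
[0.54781112 0.23098396 0.14761631] [ 0.40502418 -0.45101691  0.14535108]
R [ 5.5340000e-01  2.3190000e-01 -1.7196800e+01  2.0405673e+03] L [ 4.8910000e-01  3.8230000e-01 -5.7604000e+01  2.0254311e+03]
q6 41 n 6
-0 0 21 -0.0001 -0.0001 0.0002; -1 0 20 -0.0001 -0.0001 0.0002; 0 0 21 -0.0001 -0.0001 0.0002; -0 0 21 -0.0001 -0.0001 0.0002; -0 0 20 -0.0001 -0.0001 0.0002; -0.7 0.4 20.9 -0.0001 -0.0001 0.0002
```

Emit:
{"method": "jog_arm", "body": {"targets": "-2 0 21 0 0 0; 0 0 21 0 0 0; 0 0 21 0 0 0; 0 0 21 0 0 0; 0 0 21 0 0 0; 0 0 18 0 0 0; 0 0 0 0 0 0; 0 0 0 0 0 0"}}

```text
time_s: 22.48
tool_pos: [0.5508, 0.23, 0.0261]
eef_rot: [[-0.952, 0.305, 0.001], [0.305, 0.952, 0.0], [-0.001, 0.0, -1.0]]
ft_force: [-0.3, 0.8, -0.0]
width: 1.0
grip_force: 0.0
```

Emit:
{"method": "jog_arm", "body": {"targets": "0 0 0 0 0 0; 0 0 0 0 0 0; 0 0 0 0 0 0; 0 0 0 0 0 0; 0 0 0 0 0 0; 0 0 0 0 0 0; 0 0 0 0 0 0; 0 0 0 0 0 0", "fingers": 0.4, "newtons": 30}}

```text
time_s: 23.48
tool_pos: [0.5506, 0.2308, 0.0258]
eef_rot: [[-0.953, 0.304, 0.001], [0.304, 0.953, 0.0], [-0.001, 0.0, -1.0]]
ft_force: [-0.7, -0.4, 6.7]
width: 0.457
grip_force: 30.9
```

Emit:
{"method": "jog_arm", "body": {"targets": "0 0 -5 0 0 0; 0 0 -15 0 0 0; 0 0 -25 0 0 0; 0 0 -35 0 0 0; 0 0 -35 0 0 0; 0 0 -10 0 0 0; 0 0 0 0 0 0", "newtons": 45}}

```text
time_s: 24.35
tool_pos: [0.5505, 0.2308, 0.1508]
eef_rot: [[-0.953, 0.304, 0.001], [0.304, 0.953, 0.0], [-0.001, 0.001, -1.0]]
ft_force: [-0.7, 0.7, -1.5]
width: 0.457
grip_force: 46.4
```

Run:
```python
from h import *
s=manip.read_state(); print(s['tool_pos'],s['ft_force'],s['width'])
plan(.5521,.0339,.150,81.7,40)
```

```text
[0.55050301 0.23078401 0.1508008 ] [-0.6942662   0.68383705 -1.53545003] 0.45687242159534747
q6 12 n 5
-12 -37 0 0.0001 0.0002 -0.0329; -11 -38 0 0.0001 0.0002 -0.0329; -10 -38 0 0.0001 0.0002 -0.0329; -9 -39 1 0.0001 0.0002 -0.0329; -6.9 -38.5 -0.2 0.0001 0.0002 -0.0329
```

Emit:
{"method": "jog_arm", "body": {"targets": "-12 -37 0 0 0 -0.033; -11 -38 0 0 0 -0.033; -10 -38 0 0 0 -0.033; -9 -39 1 0 0 -0.033; -7 -38 0 0 0 -0.033; 0 0 40 0 0 0; 0 0 40 0 0 0; 0 0 0 0 0 0"}}

```text
time_s: 25.35
tool_pos: [0.5486, 0.0344, 0.0658]
eef_rot: [[-0.99, 0.144, -0.008], [0.144, 0.99, 0.001], [0.008, -0.001, -1.0]]
ft_force: [0.1, 0.1, -0.2]
width: 0.455
grip_force: 46.4
```

Emit:
{"method": "jog_arm", "body": {"targets": "0 0 0 0 0 0; 0 0 0 0 0 0"}}

```text
time_s: 25.6
tool_pos: [0.5531, 0.0344, 0.0707]
eef_rot: [[-0.99, 0.143, 0.002], [0.143, 0.99, -0.0], [-0.002, 0.0, -1.0]]
ft_force: [0.0, -0.6, -1.2]
width: 0.455
grip_force: 46.4
```

Run:
```python
from h import *
s=manip.read_state(); print(s['tool_pos'],s['ft_force'],s['width'])
z0=s['tool_pos'][2]-.0258; print(z0)
for n in('side','top'):
    q=optics.read_camera(n); print(n,np.round(fit('blank',.5515,.034,np.radians(-8.3),q,z0,.006),4),np.round(fit('jig',.5412,-.0372,np.radians(-8.3),q,0,.006),4))
plan(.5521,.0339,.060,81.7,22)
```

```text
[0.55310466 0.03440525 0.07070595] [ 0.03590116 -0.6282766  -1.18415276] 0.4550001968056417
0.04490595343478648
side [ 5.5540000e-01  3.6600000e-02 -4.4283000e+00  1.1741613e+03] [ 5.44200000e-01 -3.80000000e-02 -8.25370000e+00  1.18618974e+04]
top [ 5.44800e-01  3.19000e-02 -3.11100e-01  3.58681e+01] [ 5.4010000e-01 -3.6900000e-02 -8.5499000e+00  5.6288266e+03]
q6 12 n 1
0.8 -0.6 10.5 0.0001 0.002 0.0008
```

Emit:
{"method": "jog_arm", "body": {"targets": "1 -0.5 8 0 0 0; 0 0 6 0 0 0; 0 0 0 0 0 0; 0 0 0 0 0 0"}}

```text
time_s: 26.2
tool_pos: [0.551, 0.0339, 0.0552]
eef_rot: [[-0.99, 0.144, -0.0], [0.144, 0.99, 0.0], [0.0, -0.0, -1.0]]
ft_force: [0.6, -0.3, -0.4]
width: 0.457
grip_force: 46.4
```

Emit:
{"method": "jog_arm", "body": {"targets": "0 0 1.5 0 0 0; 0 0 1.5 0 0 0; 0 0 1 0 0 0; 0 0 0 0 0 0"}}

```text
time_s: 26.7
tool_pos: [0.5512, 0.0339, 0.0513]
eef_rot: [[-0.99, 0.144, 0.0], [0.144, 0.99, -0.0], [-0.0, -0.0, -1.0]]
ft_force: [0.4, 0.3, -0.7]
width: 0.456
grip_force: 46.4
```

Emit:
{"method": "jog_arm", "body": {"targets": "0 0 2 0 0 0; 0 0 2 0 0 0; 0 0 1.5 0 0 0; 0 0 1 0 0 0; 0 0 1 0 0 0; 0 0 0 0 0 0"}}

```text
time_s: 27.45
tool_pos: [0.5512, 0.0339, 0.0439]
eef_rot: [[-0.99, 0.144, 0.0], [0.144, 0.99, -0.0], [-0.0, -0.0, -1.0]]
ft_force: [1.9, -0.4, 1.5]
width: 0.458
grip_force: 46.6
```

Emit:
{"method": "jog_arm", "body": {"targets": "-1.3 0 0 0 0 0; 0 0 0.7 0 0 0; 0 0 0 0 0 0; 0 0 0 0 0 0"}}

```text
time_s: 27.95
tool_pos: [0.5513, 0.0339, 0.0439]
eef_rot: [[-0.99, 0.144, -0.001], [0.144, 0.99, 0.0], [0.001, -0.0, -1.0]]
ft_force: [-5.5, 0.8, 16.6]
width: 0.459
grip_force: 48.4
```

Emit:
{"method": "jog_arm", "body": {"targets": "0 0 -1.5 0 0 0; 0 0 0 0 0 0; 0 0 0 0 0 0"}}

```text
time_s: 28.32
tool_pos: [0.5519, 0.0338, 0.0443]
eef_rot: [[-0.99, 0.144, -0.001], [0.144, 0.99, 0.0], [0.001, -0.0, -1.0]]
ft_force: [0.0, 0.6, -1.2]
width: 0.454
grip_force: 46.5
```

Emit:
{"method": "jog_arm", "body": {"targets": "0 0 0.4 0 0 0; 0 0 0 0 0 0; 0 0 0 0 0 0; 0 0 0 0 0 0; 0 0 -10 0 0 0; 0 0 -30 0 0 0; 0 0 -40 0 0 0; 0 0 -25 0 0 0", "fingers": 0.9}}

```text
time_s: 29.32
tool_pos: [0.553, 0.0337, 0.1518]
eef_rot: [[-0.99, 0.144, 0.002], [0.144, 0.99, -0.0], [-0.002, 0.0, -1.0]]
ft_force: [-0.1, 0.5, -1.1]
width: 0.903
grip_force: 0.0
```

Run:
```python
from h import *
s=manip.read_state(); print(s['tool_pos'],s['ft_force'],s['width'])
q=optics.read_camera('side'); print(np.round(fit('blank',.5515,.034,np.radians(-8.3),q,.018,.006),4),'L',np.round(fit('blank',.486,.3815,np.radians(-57.8),q),4))
plan(.4858,.3816,.130,32.4,50)
```

```text
[0.55299562 0.03373002 0.15179342] [-0.13267712  0.49853808 -1.11360699] 0.9032689887396357
[ 5.6030000e-01  3.6300000e-02 -8.8150000e+00  1.7622554e+03] L [ 4.8900000e-01  3.8220000e-01 -5.7627000e+01  1.9356595e+03]
q6 -84 n 14
8 24 2 -0.0005 0.0003 -0.1629; 5 25 1 -0.0005 0.0003 -0.1629; 0 25 2 -0.0005 0.0003 -0.1629; -4 25 2 -0.0005 0.0003 -0.1629; -7 24 2 -0.0005 0.0003 -0.1629; -12 23 1 -0.0005 0.0003 -0.1629; -15 20 2 -0.0005 0.0003 -0.1629; -18 18 2 -0.0005 0.0003 -0.1629
-21 14 2 -0.0005 0.0003 -0.1629; -23 11 2 -0.0005 0.0003 -0.1629; -24 7 1 -0.0005 0.0003 -0.1629; -26 3 2 -0.0005 0.0003 -0.1629; -25 -1 2 -0.0005 0.0003 -0.1629; -24.7 -5.3 1.7 -0.0005 0.0003 -0.1629
```

Run:
```python
from h import *
s=manip.read_state(); print(s['q'])
q=optics.read_camera('side'); t=optics.read_camera('top')
u,v=proj([.5516,.034,.03],q)[0].astype(int); a=q['pixels'][v-40:v+60,u-60:u+90,::-1].copy()
cv2.imwrite('pics/g6.png',cv2.resize(a,None,fx=5,fy=5,interpolation=cv2.INTER_CUBIC))
# expected top corners, side crop px
c=np.radians(-8.2)
for R in(rect(0,.072,.08,.04,.048),rect(0,.072,.083,.043,.028),rect(0,0,.116,.222,.028)):
    W=np.c_[R[:,0]*np.cos(c)-R[:,1]*np.sin(c)+.5443,R[:,0]*np.sin(c)+R[:,1]*np.cos(c)-.037,R[:,2]]
    print(np.round((proj(W,q)-[u-60,v-40])*5+2))
```

```text
[-4.06777106e+00  2.32818022e+01 -1.28949493e+01  5.34768005e+01
  2.85665502e-03  4.19353120e+00]
[[270. 237.]
 [397. 168.]
 [349. 124.]
 [224. 190.]]
[[270. 267.]
 [400. 195.]
 [349. 147.]
 [220. 217.]]
[[444. 491.]
 [631. 376.]
 [354. 115.]
 [175. 211.]]
```

View pics/g6.png

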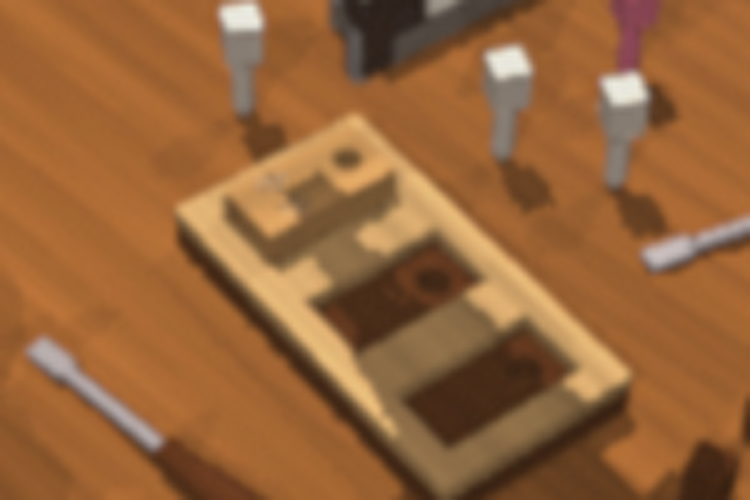

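The blank sits flush in pocket 0 at (310,200), its corners where I expected them. The joint reading looks stale, so I'll work q6 out from the pose instead.

```bash
python3 - <<'E'
s=open('h.py').read()
s=s.replace("    cand=[]\n","    cand=[]; E=s['eef_rot']; q6c=(np.degrees(np.arctan2(p[1],p[0])-np.arctan2(E[1][1],E[0][1]))+90+180)%360-180\n").replace("abs(q6-s['q'][5])","abs(q6-q6c)")
open('h.py','w').write(s)
E
python3 - <<'E'
from h import *
plan(.4858,.3816,.130,32.4,50); print(manip.read_state()['q'])
E
```

```text
q6 96 n 8
15 42 3 0.0002 0.0004 0.1076; 19 40 2 0.0002 0.0004 0.1076; 23 38 3 0.0002 0.0004 0.1076; 27 35 2 0.0002 0.0004 0.1076; 31 32 3 0.0002 0.0004 0.1076; 34 28 2 0.0002 0.0004 0.1076; 36 25 3 0.0002 0.0004 0.1076; 39.6 20.3 2.7 0.0002 0.0004 0.1076
[-4.07191121e+00  2.34829339e+01 -1.31761714e+01  5.31556784e+01
  9.17452519e-06  4.19429835e+00]
```

Emit:
{"method": "jog_arm", "body": {"targets": "15 42 3 0 0 0.108; 19 40 2 0 0 0.108; 23 38 3 0 0 0.108; 27 35 2 0 0 0.108; 31 32 3 0 0 0.108; 34 28 2 0 0 0.108; 36 25 3 0 0 0.108; 40 20 3 0 0 0.108", "fingers": 1}}

```text
time_s: 30.48
tool_pos: [0.4839, 0.3829, 0.127]
eef_rot: [[-0.53, 0.848, -0.001], [0.848, 0.53, -0.001], [-0.0, -0.002, -1.0]]
ft_force: [-0.3, -0.1, -0.6]
width: 1.001
grip_force: 0.0
```

Emit:
{"method": "jog_arm", "body": {"targets": "0 0 0 0 0 0; 0 0 0 0 0 0"}}

```text
time_s: 30.72
tool_pos: [0.4842, 0.3813, 0.1273]
eef_rot: [[-0.534, 0.845, -0.001], [0.845, 0.534, -0.001], [-0.0, -0.002, -1.0]]
ft_force: [0.2, -1.3, -0.2]
width: 1.0
grip_force: 0.0
```

Run:
```python
from h import *
s=manip.read_state(); print(s['tool_pos'],s['ft_force'],s['width'])
q=optics.read_camera('side'); print('L',np.round(fit('blank',.486,.3815,np.radians(-57.8),q),4))
plan(.4858,.3816,.026,32.4,22)
```

```text
[0.48422901 0.38131009 0.12726343] [ 0.20317077 -1.33192193 -0.19427615] 0.9996351317748462
L [ 4.8870000e-01  3.8350000e-01 -5.8165500e+01  1.6952133e+03]
q6 96 n 5
-0 0 20 -0.0003 0.0001 -0.0005; -0 1 21 -0.0003 0.0001 -0.0005; -0 -0 20 -0.0003 0.0001 -0.0005; -0 0 20 -0.0003 0.0001 -0.0005; -0.1 0.5 20.6 -0.0003 0.0001 -0.0005
```

Emit:
{"method": "jog_arm", "body": {"targets": "-0.5 1.5 20 0 0 0; 0 0 21 0 0 0; 0 0 20 0 0 0; 0 0 20 0 0 0; 0 0 20 0 0 0; 0 0 0 0 0 0; 0 0 0 0 0 0"}}

```text
time_s: 31.65
tool_pos: [0.487, 0.3819, 0.028]
eef_rot: [[-0.533, 0.846, 0.001], [0.846, 0.533, 0.0], [-0.0, 0.001, -1.0]]
ft_force: [-0.4, 0.5, 0.3]
width: 1.003
grip_force: 0.0
```

Emit:
{"method": "jog_arm", "body": {"targets": "0 0 0 0 0 0; 0 0 0 0 0 0; 0 0 0 0 0 0; 0 0 0 0 0 0; 0 0 0 0 0 0; 0 0 0 0 0 0; 0 0 0 0 0 0; 0 0 0 0 0 0", "fingers": 0.4, "newtons": 30}}

```text
time_s: 32.65
tool_pos: [0.4866, 0.3825, 0.0278]
eef_rot: [[-0.533, 0.846, 0.001], [0.846, 0.533, 0.0], [-0.0, 0.001, -1.0]]
ft_force: [-0.7, -1.8, 6.4]
width: 0.463
grip_force: 31.0
```

Emit:
{"method": "jog_arm", "body": {"targets": "0 0 -5 0 0 0; 0 0 -15 0 0 0; 0 0 -25 0 0 0; 0 0 -35 0 0 0; 0 0 -35 0 0 0; 0 0 -10 0 0 0; 0 0 0 0 0 0", "newtons": 45}}

```text
time_s: 33.52
tool_pos: [0.4865, 0.3824, 0.1527]
eef_rot: [[-0.533, 0.846, 0.001], [0.846, 0.533, 0.001], [0.0, 0.001, -1.0]]
ft_force: [0.0, 0.3, 0.0]
width: 0.451
grip_force: 46.4
```

Run:
```python
from h import *
s=manip.read_state(); print(s['tool_pos'],s['ft_force'],s['width'])
plan(.5312,-.1085,.150,81.7,48)
```

```text
[0.48653173 0.38242413 0.15269959] [0.02785757 0.28927263 0.0013379 ] 0.4508496318662742
q6 -3 n 11
-40 -20 0 0.0001 0 -0.0785; -38 -24 0 0.0001 0 -0.0785; -36 -26 1 0.0001 0 -0.0785; -34 -29 -0 0.0001 0 -0.0785; -32 -32 0 0.0001 0 -0.0785; -29 -34 0 0.0001 0 -0.0785; -26 -36 1 0.0001 0 -0.0785; -24 -39 -0 0.0001 0 -0.0785
-20 -40 0 0.0001 0 -0.0785; -17 -41 0 0.0001 0 -0.0785; -14.2 -42.6 0.6 0.0001 0 -0.0785
```

Emit:
{"method": "jog_arm", "body": {"targets": "-40 -20 0 0 0 -0.0785; -38 -24 0 0 0 -0.0785; -36 -26 1 0 0 -0.0785; -34 -29 0 0 0 -0.0785; -32 -32 0 0 0 -0.0785; -29 -34 0 0 0 -0.0785; -26 -36 1 0 0 -0.0785; -24 -39 0 0 0 -0.0785"}}

```text
time_s: 34.52
tool_pos: [0.5177, 0.0235, 0.1487]
eef_rot: [[-0.93, 0.369, -0.002], [0.369, 0.93, 0.0], [0.002, -0.001, -1.0]]
ft_force: [0.8, -0.3, -0.2]
width: 0.455
grip_force: 46.4
```

Emit:
{"method": "jog_arm", "body": {"targets": "-20 -40 0 0 0 -0.0785; -17 -41 0 0 0 -0.0785; -14 -43 0 0 0 -0.0785; 0 0 30 0 0 0; 0 0 30 0 0 0; 0 0 15 0 0 0; 0 0 0 0 0 0; 0 0 0 0 0 0"}}

```text
time_s: 35.52
tool_pos: [0.5312, -0.1089, 0.0759]
eef_rot: [[-0.99, 0.144, 0.001], [0.144, 0.99, -0.0], [-0.001, -0.0, -1.0]]
ft_force: [0.7, 0.2, -0.4]
width: 0.451
grip_force: 46.4
```

Run:
```python
from h import *
s=manip.read_state(); print(s['tool_pos'],s['eef_rot'],s['ft_force'],s['width'])
plan(.5312,-.1085,.058,81.7,22)
```

```text
[ 0.53120244 -0.10894565  0.07586344] [[-9.89568401e-01  1.44061496e-01  8.15562544e-04]
 [ 1.44061289e-01  9.89568720e-01 -3.06911155e-04]
 [-8.51269262e-04 -1.86218589e-04 -9.99999620e-01]] [ 0.71756308  0.21804326 -0.41858479] 0.45119967028433405
q6 -3 n 1
0.1 0.4 17.9 -0.0002 0.0009 0.0003
```

Emit:
{"method": "jog_arm", "body": {"targets": "0 0.4 10 0 0 0; 0 0 8 0 0 0; 0 0 0 0 0 0; 0 0 1.5 0 0 0; 0 0 1.5 0 0 0; 0 0 1 0 0 0; 0 0 0 0 0 0"}}

```text
time_s: 36.4
tool_pos: [0.5307, -0.1086, 0.0532]
eef_rot: [[-0.99, 0.144, -0.0], [0.144, 0.99, 0.0], [0.0, 0.0, -1.0]]
ft_force: [-0.0, 0.6, -0.0]
width: 0.449
grip_force: 46.4
```

Emit:
{"method": "jog_arm", "body": {"targets": "-0.5 0 2 0 0 0; 0 0 2 0 0 0; 0 0 1.5 0 0 0; 0 0 1 0 0 0; 0 0 1 0 0 0; 0 0 0 0 0 0"}}

```text
time_s: 37.15
tool_pos: [0.5312, -0.1086, 0.0459]
eef_rot: [[-0.99, 0.144, 0.0], [0.144, 0.99, -0.0], [-0.0, -0.0, -1.0]]
ft_force: [-2.1, -0.4, 2.3]
width: 0.451
grip_force: 46.7
```

Emit:
{"method": "jog_arm", "body": {"targets": "0 0 0 0 0 0; 0 0 0 0 0 0; 0 0 0 0 0 0; 0 0 0 0 0 0; 0 0 -10 0 0 0; 0 0 -30 0 0 0; 0 0 -40 0 0 0; 0 0 -5 0 0 0", "fingers": 0.85}}

```text
time_s: 38.15
tool_pos: [0.5331, -0.1092, 0.134]
eef_rot: [[-0.99, 0.144, 0.005], [0.144, 0.99, -0.002], [-0.005, -0.001, -1.0]]
ft_force: [1.8, 0.6, 0.2]
width: 0.85
grip_force: 0.0
```

Run:
```python
from h import *
s=manip.read_state(); print(s['tool_pos'],s['ft_force'],s['width'])
plan(.5365,-.2375,.128,94.7,35)
```

```text
[ 0.53309256 -0.10924369  0.13397168] [1.77713901 0.62652761 0.22208187] 0.8501127259183935
q6 -29 n 4
-5 -32 2 -0.0004 0.0013 -0.0567; -4 -31 1 -0.0004 0.0013 -0.0567; -2 -33 2 -0.0004 0.0013 -0.0567; -0 -31.6 1.1 -0.0004 0.0013 -0.0567
```

Emit:
{"method": "jog_arm", "body": {"targets": "-5 -32 2 0 0 -0.057; -4 -31 1 0 0 -0.057; -2 -33 2 0 0 -0.057; 0 -32 1 0 0 -0.057; 0 0 0 0 0 0; 0 0 0 0 0 0", "fingers": 0.6}}

```text
time_s: 38.9
tool_pos: [0.5342, -0.2366, 0.1243]
eef_rot: [[-0.997, -0.082, -0.001], [-0.082, 0.997, 0.001], [0.001, 0.001, -1.0]]
ft_force: [0.3, 0.6, 1.0]
width: 0.599
grip_force: 0.0
```

Run:
```python
from h import *
for n in('side','top'):
    q=optics.read_camera(n)
    print(n,[(round(d['p'],2),np.round(d['point'],3)) for d in nets.look_for('pin0',q)],[np.round(d['point'],3) for d in nets.look_for('blank0',q)])
s=manip.read_state(); print(s['tool_pos'],s['ft_force'],s['width'])
plan(.5365,-.2375,.0703,94.7,22)
```

```text
side [(0.66, array([ 0.754, -0.004,  0.056])), (0.66, array([0.587, 0.12 , 0.061])), (0.47, array([0.662, 0.004, 0.06 ]))] [array([ 0.525, -0.115,  0.045]), array([0.542, 0.033, 0.05 ])]
top [(0.61, array([0.588, 0.127, 0.071])), (0.52, array([ 0.69 , -0.053,  0.071]))] [array([ 0.527, -0.11 ,  0.052]), array([0.55 , 0.03 , 0.052])]
[ 0.53474192 -0.23664349  0.12479027] [ 0.08667209 -0.21502908 -0.42610307] 0.5973610863199176
q6 -29 n 3
-1 -0 18 0 0 0.0006; -0 -1 18 0 0 0.0006; -0.7 -0 18.5 0 0 0.0006
```

Emit:
{"method": "jog_arm", "body": {"targets": "-1.7 -1 18 0 0 0; 0 0 18 0 0 0; 0 0 18 0 0 0; 0 0 0 0 0 0; 0 0 0 0 0 0"}}

```text
time_s: 39.83
tool_pos: [0.5368, -0.2382, 0.0714]
eef_rot: [[-0.997, -0.083, 0.001], [-0.083, 0.997, -0.0], [-0.001, -0.0, -1.0]]
ft_force: [0.8, 0.9, -0.5]
width: 0.601
grip_force: 0.0
```

Emit:
{"method": "jog_arm", "body": {"targets": "0 0 0 0 0 0; 0 0 0 0 0 0; 0 0 0 0 0 0; 0 0 0 0 0 0; 0 0 0 0 0 0; 0 0 0 0 0 0; 0 0 0 0 0 0", "fingers": 0.2, "newtons": 25}}

```text
time_s: 40.7
tool_pos: [0.537, -0.2381, 0.0714]
eef_rot: [[-0.997, -0.083, 0.001], [-0.083, 0.997, -0.0], [-0.001, -0.0, -1.0]]
ft_force: [-0.6, 2.5, 6.8]
width: 0.233
grip_force: 27.0
```

Emit:
{"method": "jog_arm", "body": {"targets": "0 0 0 0 0 0; 0 0 0 0 0 0; 0 0 -5 0 0 0; 0 0 -10 0 0 0; 0 0 -15 0 0 0; 0 0 -20 0 0 0; 0 0 -20 0 0 0; 0 0 -10 0 0 0", "newtons": 50}}

```text
time_s: 41.7
tool_pos: [0.537, -0.2386, 0.1526]
eef_rot: [[-0.997, -0.083, 0.002], [-0.083, 0.997, -0.001], [-0.002, -0.002, -1.0]]
ft_force: [0.4, -0.2, -1.5]
width: 0.225
grip_force: 48.8
```

Run:
```python
from h import *
s=manip.read_state(); print(s['tool_pos'],s['ft_force'],s['width'])
plan(.5552,-.1121,.145,81.7,35)
```

```text
[ 0.53702984 -0.23863704  0.15264297] [ 0.37559102 -0.15655382 -1.49555131] 0.22509824972304293
q6 -3 n 4
-7 31 2 -0.0003 0.0005 0.057; -6 32 2 -0.0003 0.0005 0.057; -3 31 2 -0.0003 0.0005 0.057; -1.8 32.3 1.5 -0.0003 0.0005 0.057
```

Emit:
{"method": "jog_arm", "body": {"targets": "-7 31 2 0 0 0.057; -6 32 2 0 0 0.057; -3 31 2 0 0 0.057; -2 32 2 0 0 0.057; 0 0 0 0 0 0; 0 0 0 0 0 0; 0 0 0 0 0 0"}}

```text
time_s: 42.58
tool_pos: [0.5547, -0.1128, 0.1428]
eef_rot: [[-0.989, 0.145, 0.0], [0.145, 0.989, -0.0], [-0.0, -0.0, -1.0]]
ft_force: [0.6, -0.1, -0.6]
width: 0.224
grip_force: 48.8
```

Run:
```python
from h import *
s=manip.read_state(); print(s['tool_pos'],s['ft_force'],s['width'])
q=optics.read_camera('side'); tip=np.array(s['tool_pos'])-[0,0,.0654]
o=proj([.5552,-.1121,.048],q)[0].astype(int)-[60,60]
print((proj([tip,[.5552,-.1121,.048]],q)-o)*5+2)
cv2.imwrite('pics/g7.png',cv2.resize(q['pixels'][o[1]:o[1]+110,o[0]:o[0]+120,::-1],None,fx=5,fy=5,interpolation=cv2.INTER_CUBIC))
plan(.5552,-.1121,.115,81.7,35)
```

```text
[ 0.55471761 -0.1128091   0.14280377] [ 0.59155715 -0.13975112 -0.59434391] 0.22423293786573154
[[309.16042929 266.06223858]
 [305.25089883 304.94106489]]
q6 -3 n 1
-0.4 0.8 27.8 -0.0002 0.0001 -0.0008
```

View pics/g7.png

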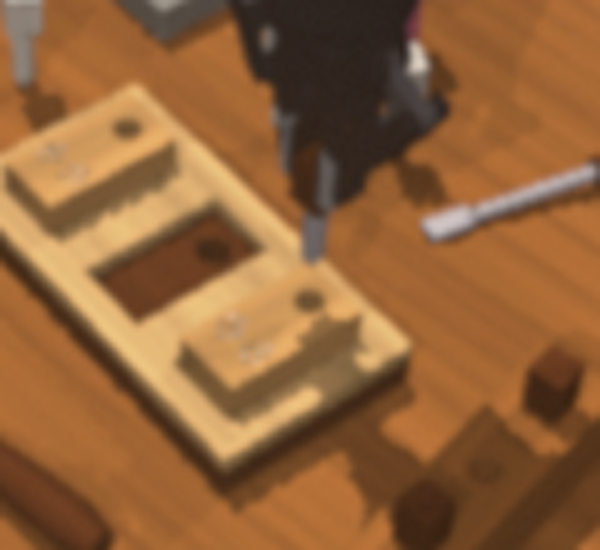

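Both blanks sit flush. The tip at (314,259) and the hole at (310,299) are shifted alike from their projections, so the alignment is good. I'm inserting the pin.

Emit:
{"method": "jog_arm", "body": {"targets": "-0.4 0.8 15 0 0 0; 0 0 11 0 0 0; 0 0 5 0 0 0; 0 0 5 0 0 0; 0 0 5 0 0 0; 0 0 5 0 0 0; 0 0 0 0 0 0"}}

```text
time_s: 43.5
tool_pos: [0.555, -0.111, 0.0963]
eef_rot: [[-0.99, 0.144, -0.001], [0.144, 0.99, 0.0], [0.001, 0.0, -1.0]]
ft_force: [-1.3, 0.2, -0.8]
width: 0.22
grip_force: 48.9
```

Emit:
{"method": "jog_arm", "body": {"targets": "0 0 7 0 0 0; 0 0 7 0 0 0; 0 0 5 0 0 0; 0 0 4 0 0 0; 0 0 2 0 0 0; 0 0 1.5 0 0 0; 0 0 0 0 0 0"}}

```text
time_s: 44.38
tool_pos: [0.5553, -0.1112, 0.0702]
eef_rot: [[-0.99, 0.144, 0.0], [0.144, 0.99, -0.0], [-0.0, 0.0, -1.0]]
ft_force: [0.1, -0.5, -0.1]
width: 0.221
grip_force: 48.9
```

Emit:
{"method": "jog_arm", "body": {"targets": "0 0 1 0 0 0; 0 0 1 0 0 0; 0 0 0 0 0 0"}}

```text
time_s: 44.75
tool_pos: [0.5556, -0.1113, 0.0694]
eef_rot: [[-0.99, 0.144, 0.001], [0.144, 0.99, -0.0], [-0.001, -0.0, -1.0]]
ft_force: [-3.2, 1.2, 12.8]
width: 0.225
grip_force: 50.0
```

Emit:
{"method": "jog_arm", "body": {"targets": "0 0 -1 0 0 0; 0 0 0 0 0 0; 0 0 0 0 0 0; 0 0 -10 0 0 0; 0 0 -25 0 0 0; 0 0 -25 0 0 0; 0 0 0 0 0 0; 0 0 0 0 0 0", "fingers": 0.6}}

```text
time_s: 45.75
tool_pos: [0.555, -0.1111, 0.1289]
eef_rot: [[-0.99, 0.144, -0.0], [0.144, 0.99, 0.0], [0.0, 0.0, -1.0]]
ft_force: [0.0, 0.3, 0.0]
width: 0.6
grip_force: 0.0
```

Run:
```python
from h import *
s=manip.read_state(); print(s['tool_pos'],s['ft_force'],s['width'])
plan(.487,-.242,.125,94.7,35)
```

```text
[ 0.55502179 -0.11109624  0.12893625] [0.00491503 0.27512084 0.0186891 ] 0.5998183088939515
q6 -31 n 5
10 -28 1 0 -0.0001 -0.0454; 11 -27 1 0 -0.0001 -0.0454; 12 -27 0 0 -0.0001 -0.0454; 13 -26 1 0 -0.0001 -0.0454; 14.8 -26.1 0.9 0 -0.0001 -0.0454
```

Emit:
{"method": "jog_arm", "body": {"targets": "10 -28 1 0 0 -0.045; 11 -27 1 0 0 -0.045; 12 -27 0 0 0 -0.045; 13 -26 1 0 0 -0.045; 15 -26 1 0 0 -0.045; 0 0 0 0 0 0; 0 0 0 0 0 0; 0 0 0 0 0 0"}}

```text
time_s: 46.75
tool_pos: [0.4871, -0.2411, 0.1249]
eef_rot: [[-0.997, -0.081, -0.0], [-0.081, 0.997, 0.0], [0.0, 0.0, -1.0]]
ft_force: [-0.2, 0.6, 0.5]
width: 0.597
grip_force: 0.0
```

Run:
```python
from h import *
s=manip.read_state(); print(s['tool_pos'],s['ft_force'],s['width'])
plan(.487,-.242,.0710,94.7,20)
```

```text
[ 0.48707454 -0.24108855  0.1249208 ] [-0.24026443  0.64862702  0.49225558] 0.5972254345050013
q6 -31 n 3
0 -0 18 0.0002 -0.0001 -0.0004; 0 -1 18 0.0002 -0.0001 -0.0004; 0.1 0.1 17.9 0.0002 -0.0001 -0.0004
```

Emit:
{"method": "jog_arm", "body": {"targets": "0 -1 18 0 0 0; 0 0 18 0 0 0; 0 0 18 0 0 0; 0 0 0 0 0 0; 0 0 0 0 0 0"}}

```text
time_s: 47.38
tool_pos: [0.4875, -0.2427, 0.0718]
eef_rot: [[-0.997, -0.081, 0.001], [-0.081, 0.997, -0.0], [-0.0, -0.0, -1.0]]
ft_force: [-0.4, 0.6, 0.7]
width: 0.603
grip_force: 0.0
```

Emit:
{"method": "jog_arm", "body": {"targets": "0 0 0 0 0 0; 0 0 0 0 0 0; 0 0 0 0 0 0; 0 0 0 0 0 0; 0 0 0 0 0 0; 0 0 0 0 0 0; 0 0 0 0 0 0", "fingers": 0.2, "newtons": 25}}

```text
time_s: 48.25
tool_pos: [0.4873, -0.2421, 0.0719]
eef_rot: [[-0.997, -0.081, 0.001], [-0.081, 0.997, 0.001], [-0.001, 0.001, -1.0]]
ft_force: [-0.2, 5.6, 5.9]
width: 0.23
grip_force: 25.7
```

Emit:
{"method": "jog_arm", "body": {"targets": "0 0 0 0 0 0; 0 0 0 0 0 0; 0 0 -5 0 0 0; 0 0 -10 0 0 0; 0 0 -15 0 0 0; 0 0 -20 0 0 0; 0 0 -25 0 0 0; 0 0 -25 0 0 0", "newtons": 50}}

```text
time_s: 49.25
tool_pos: [0.4871, -0.2437, 0.1733]
eef_rot: [[-0.997, -0.08, 0.001], [-0.08, 0.997, -0.002], [-0.001, -0.002, -1.0]]
ft_force: [-0.1, -0.1, -0.5]
width: 0.221
grip_force: 49.0
```

Emit:
{"method": "jog_arm", "body": {"targets": "0 0 0 0 0 0; 0 0 0 0 0 0"}}

```text
time_s: 49.5
tool_pos: [0.4869, -0.2432, 0.1713]
eef_rot: [[-0.997, -0.08, 0.0], [-0.08, 0.997, -0.001], [-0.0, -0.001, -1.0]]
ft_force: [-0.5, -0.0, -1.3]
width: 0.218
grip_force: 49.0
```

Run:
```python
from h import *
s=manip.read_state(); print(s['tool_pos'],s['ft_force'],s['width'])
plan(.5752,.0304,.165,81.7,45)
```

```text
[ 0.48685753 -0.24315813  0.17128213] [-0.48359229 -0.01968257 -1.32038099] 0.21814244749443426
q6 11 n 7
-16 38 1 -0.0001 0 0.0321; -14 38 1 -0.0001 0 0.0321; -13 39 1 -0.0001 0 0.0321; -12 40 1 -0.0001 0 0.0321; -11 39 0 -0.0001 0 0.0321; -10 40 1 -0.0001 0 0.0321; -7.7 40.4 1.2 -0.0001 0 0.0321
```

Emit:
{"method": "jog_arm", "body": {"targets": "-16 38 1 0 0 0.032; -14 38 1 0 0 0.032; -13 39 1 0 0 0.032; -12 40 1 0 0 0.032; -11 39 0 0 0 0.032; -10 40 1 0 0 0.032; -8 40 1 0 0 0.032; 0 0 0 0 0 0"}}

```text
time_s: 50.5
tool_pos: [0.5753, 0.0325, 0.1641]
eef_rot: [[-0.99, 0.14, -0.002], [0.14, 0.99, 0.0], [0.002, 0.0, -1.0]]
ft_force: [0.2, -1.0, -0.9]
width: 0.219
grip_force: 49.1
```

Emit:
{"method": "jog_arm", "body": {"targets": "0 0 10 0 0 0; 0 0 10 0 0 0; 0 0 0 0 0 0; 0 0 0 0 0 0"}}

```text
time_s: 51.0
tool_pos: [0.5754, 0.0297, 0.1452]
eef_rot: [[-0.99, 0.144, -0.0], [0.144, 0.99, -0.0], [0.0, -0.0, -1.0]]
ft_force: [-0.1, -1.3, -0.4]
width: 0.217
grip_force: 49.1
```

Run:
```python
from h import *
s=manip.read_state(); print(s['tool_pos'],s['ft_force'],s['width'])
q=optics.read_camera('side'); tip=np.array(s['tool_pos'])-[0,0,.0659]
o=proj([.5752,.0304,.048],q)[0].astype(int)-[60,60]
print((proj([tip,[.5752,.0304,.048]],q)-o)*5+2)
cv2.imwrite('pics/g8.png',cv2.resize(q['pixels'][o[1]:o[1]+110,o[0]:o[0]+120,::-1],None,fx=5,fy=5,interpolation=cv2.INTER_CUBIC))
plan(.5752,.0304,.115,81.7,35)
```

```text
[0.57539094 0.02971366 0.14517749] [-0.05988905 -1.26628766 -0.41180297] 0.21706478831879952
[[306.20532789 260.0189534 ]
 [304.36616781 302.50422145]]
q6 11 n 1
0.5 0.5 30.4 0 0.0003 0.0005
```

View pics/g8.png

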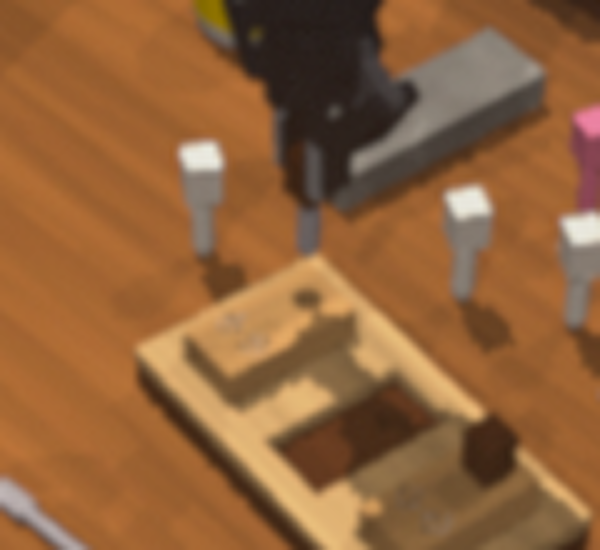

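The tip at (308,251) is above the hole at (307,298), and the first pin is home at (490,450). I'm inserting this one.

Emit:
{"method": "jog_arm", "body": {"targets": "0.3 0.5 15 0 0 0; 0 0 14 0 0 0; 0 0 5 0 0 0; 0 0 5 0 0 0; 0 0 5 0 0 0; 0 0 5 0 0 0; 0 0 0 0 0 0"}}

```text
time_s: 51.92
tool_pos: [0.575, 0.0308, 0.0958]
eef_rot: [[-0.99, 0.143, -0.001], [0.143, 0.99, 0.0], [0.001, 0.0, -1.0]]
ft_force: [0.4, -1.2, -0.7]
width: 0.221
grip_force: 49.0
```

Next it goes down to about 0.0699.

Emit:
{"method": "jog_arm", "body": {"targets": "0 0 7 0 0 0; 0 0 7 0 0 0; 0 0 5 0 0 0; 0 0 4 0 0 0; 0 0 1.5 0 0 0; 0 0 1 0 0 0; 0 0 0 0 0 0"}}

```text
time_s: 52.8
tool_pos: [0.5753, 0.0308, 0.0708]
eef_rot: [[-0.99, 0.143, 0.0], [0.143, 0.99, -0.0], [-0.0, -0.0, -1.0]]
ft_force: [0.1, 0.3, -0.7]
width: 0.217
grip_force: 49.0
```

Emit:
{"method": "jog_arm", "body": {"targets": "0 0 1 0 0 0; 0 0 0.5 0 0 0; 0 0 0 0 0 0"}}

```text
time_s: 53.18
tool_pos: [0.5755, 0.0308, 0.07]
eef_rot: [[-0.99, 0.143, 0.001], [0.143, 0.99, -0.0], [-0.001, -0.0, -1.0]]
ft_force: [-2.4, 1.0, 7.6]
width: 0.221
grip_force: 50.0
```

Emit:
{"method": "jog_arm", "body": {"targets": "0 0 0.7 0 0 0; 0 0 0 0 0 0"}}

```text
time_s: 53.42
tool_pos: [0.5756, 0.0308, 0.0699]
eef_rot: [[-0.99, 0.143, 0.001], [0.143, 0.99, -0.0], [-0.001, -0.0, -1.0]]
ft_force: [-4.0, 0.1, 14.6]
width: 0.219
grip_force: 50.8
```

Emit:
{"method": "jog_arm", "body": {"targets": "0 0 -1 0 0 0; 0 0 0 0 0 0; 0 0 0 0 0 0; 0 0 -10 0 0 0; 0 0 -25 0 0 0; 0 0 -35 0 0 0; 0 0 -35 0 0 0; 0 0 -35 0 0 0", "fingers": 0.6}}

```text
time_s: 54.42
tool_pos: [0.5752, 0.0308, 0.2114]
eef_rot: [[-0.99, 0.143, 0.001], [0.143, 0.99, -0.0], [-0.001, 0.0, -1.0]]
ft_force: [0.1, -0.1, -0.5]
width: 0.597
grip_force: 0.0
```

Emit:
{"method": "jog_arm", "body": {"targets": "40 0 -20 0 0 0; 40 0 0 0 0 0; 40 40 0 0 0 0; 30 40 0 0 0 0; 10 50 0 0 0 0; 0 50 0 0 0 0; 0 50 0 0 0 0; 0 0 0 0 0 0"}}

```text
time_s: 55.42
tool_pos: [0.4499, 0.2842, 0.2298]
eef_rot: [[-0.99, 0.14, 0.001], [0.14, 0.99, 0.001], [-0.001, 0.001, -1.0]]
ft_force: [-1.0, -0.3, -1.0]
width: 0.598
grip_force: 0.0
```

Run:
```python
from h import *
s=manip.read_state(); print(s['tool_pos'],s['ft_force'],s['width'])
P={n:optics.read_camera(n) for n in('side','top')}
a=cv2.resize(P['side']['pixels'][190:390,230:430,::-1],None,fx=2.9,fy=2.9,interpolation=cv2.INTER_CUBIC)
cv2.imwrite('pics/fin.png',a)
print(fit('blank',.501,-.3765,.008,P['side'],.07))
print(P['top']['pixels'].shape, [(round(d['p'],2),np.round(d['point'],3)) for d in nets.look_for('pin0',P['top'])])
```

```text
[0.44988408 0.28419061 0.22984003] [-0.95082321 -0.34078405 -0.96366423] 0.5984645054615014
(np.float64(0.5049444766268286), np.float64(-0.3763716440789239), np.float64(0.45963845664568925), np.float64(2945.0814827793015))
(420, 560, 3) [(0.54, array([0.667, 0.008, 0.074])), (0.51, array([0.588, 0.129, 0.072])), (0.5, array([ 0.758, -0.001,  0.066])), (0.42, array([ 0.584, -0.232,  0.075])), (0.38, array([ 0.692, -0.052,  0.072])), (0.37, array([0.576, 0.028, 0.077]))]
```

View pics/fin.png

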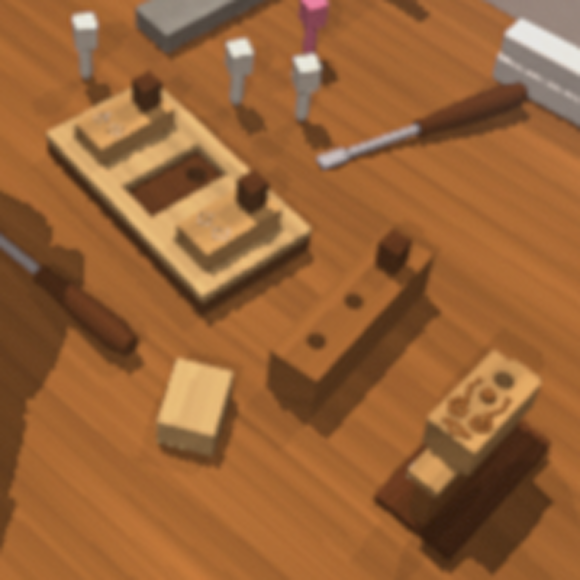

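Both blanks are seated with pins home, at (147,90) and (252,190). The spare pin is home in the stand at (393,250), and the carving is centred on the ledge at (485,400). Handing in.

```bash
python3 -c "
from plant import hand_in
print(hand_in())"
```

```text
the job is handed in; nothing more can be done
None
```

The job is handed in: the carving lies on the middle of the ledge, both blanks on the bench are seated with pins fully home, and the spare pin is fully home in the stand.

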